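Put the punches back beside their dies

TASK

The four punches of the hydraulic punching machine have come back in the divided tray; put each one, tip up, into the pocket in front of the die whose opening has the shape and size of its tip, turned so that the notch in its head goes over the key and it sits fully down. Keep them upright and set them down, do not drop them. Leave the tape measure and the battery pack where they are.

Things in the scene. Friction and masses are not known exactly. Their poses are not given: they have to be found in the camera images.
- punch_large_round: Loose steel punch, 70 mm tall, with a big round tip, 32 mm diameter, nearly as wide as the shank. All four punches are alike but for the tip: z = 0 to 12 a dark disc (head) 60 mm in diameter, 12 to 50 a dark round shank 36 mm in diameter (grip here), 50 to 70 the bright tip. Origin: centre of the underside; z up to the tip.
- punch_small_round: Loose steel punch, 70 mm tall, with a small round tip, 14 mm diameter. The head of each punch has one notch in its rim, on its -x side: 18 mm wide, open to the rim, its floor 17 mm from the axis, through the head's full thickness. Head, shank and axes as punch_large_round.
- punch_square: Loose steel punch, 70 mm tall, with a square tip, 22 x 22 mm, sides along x and y. All start tip up, one in each of the four compartments (87 mm apart, floor 3 mm above the bench, walls 18 mm high) of an open aluminium tray on the robot's side. Otherwise as punch_large_round.
- punch_oblong: Loose steel punch, 70 mm tall, with an oblong tip with round ends, 12 mm along x by 32 mm along y. Each punch starts with its x axis up to 1.2 rad either side of world +x (notch roughly towards the robot). Weight of each 0.5 to 0.8 kg. Otherwise as punch_large_round.
- station_large_round: Fixed place whose die has a round hole 33 mm in diameter. All four stations: a black block, 148 mm (x) by 84 (y) by 16 high; towards the robot (-x) a round pocket for the punch's head, 70 mm across, 10 deep; behind it the die. Origin: centre of the pocket, at the block's underside; +x points from pocket to die.
- station_small_round: Fixed place whose die has a round hole 15 mm in diameter. Die of each: a bright steel ring 58 mm in diameter, centred 74 mm along +x from the origin, top 22.5 mm above it. The stations stand in a row along y, 88 mm apart, on a 6 mm green plate beyond the tray. Else as station_large_round.
- station_square: Fixed place whose die has a square hole 23 x 23 mm. Key in each pocket: bright steel, 10 mm wide, as high as the pocket is deep, jutting in from the pocket's -x side to 22 mm from its centre. The pocket's floor is 6 mm above the origin. Else as station_large_round.
- station_oblong: Fixed place whose die has an oblong hole with round ends, 13 mm along x by 33 mm along y. A punch whose x axis is along its station's has its notch over the key and goes down to 6 mm above the origin; turned much over 0.2 rad it stays up on the key. Else as station_large_round.
- tape_measure: Bystander: an off-white tape measure with a black disc on its face, lying on its side, 72 x 66 x 36 mm; origin at the centre of its underside. Loose; leave it alone.
- battery_pack: Bystander: a black cordless-tool battery pack, 116 x 72 mm, 57 mm high; origin at the centre of its underside. Loose; leave it alone.
Things that resemble listed ones, but are neither listed nor needed, are in the scene too. What is shaped like the punch_square but red is not meant.

How it is judged:
By the outcome, as a careful person would: the job done as asked, in the order asked, and still so for the second after the job is handed in, with the robot touching nothing.
It also fails if it takes over 96 s, if anything falls off the work surface, if the arm or the gripper's body presses on something with over 40 N, if the wrist force passes 120 N, or if a joint passes its speed limit or range.

ROBOT

A 7-joint arm with a two-finger parallel gripper is mounted at the origin on the work surface. World frame = base frame: x ahead of the robot, y to its left, z up, the work surface at z = 0. Lengths are in m, angles in rad, forces in N, time in s.
With the tool pointing down it reaches from about 0.4 to 0.85 m from the base axis. Payload 4.5 kg.
Tool frame: the origin (TCP) lies on the centre line of the jaws, within the pads' length; the fingertips stand 14 mm ahead of it and the grasp point (between the pads) lies 5 mm behind it; y points along the fingers, z is the direction in which the jaws open and shut, and the axes are right-handed (so a half turn about y gives the same grasp; the last joint's range is limited). The gripper opens to 88 mm and grips with 3 to 60 N. Pads are 18 mm wide; open, the fingers measure 123 mm over their backs; the gripper's body (75 mm by 187 mm) begins 45 mm behind the grasp point.
Start: joints at [-1.176, 0.689, -0.195, 1.565, 0.157, 0.902, -0.215], TCP at [0.221, 0.585, 0.253] pointing down, gripper open.
Joint ranges: [-3.01, 3.01], [-0.46, 2.08], [-1.47, 1.51], [0.13, 2.56], [-1, 4.14], [0.04, 2.09], [-2.66, 2.66]. Speed limits (rad/s): [2.57, 2.57, 3.14, 3.14, 3.14, 3.14, 3.14].

INTERFACE

Orientations are given as a unit quaternion [x, y, z, w].
In Python, from rig import arm gives the robot as it stands.
- The arm moves only by the tool drive_tool, never from a script. Its arguments are lists of equal length, an entry for each row: "linear": the shift along the tool's x, y, z in mm, a list of three; "spin": the turn about the tool's y in rad; "fingers": the closure in counts, from 0 (fully open) to 255 (shut). In form: {"linear": [[dx, dy, dz], ...], "spin": [spin, ...], "fingers": [fingers, ...]}. A call has 1 to 20 rows; each row shifts and turns the pose as measured when the row begins, along the tool's axes as they then stand; what a row does not reach is not made up. A row lasts 1/12 s, in which the tool goes at most 41.7 mm and 7.16 degrees, less where a joint would pass 70% of its speed; a pose out of reach is approached as far as the arm can. A call with a gripper value outside its range is refused whole. The fingers move at their own pace and stop on an object; "newtons" is the grip in N (left out, the last holds). Time passes only in rows, so rows that do not move let the fingers close. It gives the time, the measured TCP pose, the force and the opening at its end, in the units of the state.
- arm.get_state(): the state, without advancing time (a new reading comes with each control period).
- arm.snapshot(name): name is "scene" or "top" or "wrist"; returns a dict with "img" (480x640x3 uint8, blue, green, red), "range_z" (480x640 float32, m along the optical axis (not along the pixel's ray), 0 where there is no reading), "fx", "fy", "cx", "cy" (pixels), "R" (3x3) and "t" (3): a world point X has camera coordinates R X + t. Camera axes: x right, y down, z forward; pixel columns grow to the right and rows downward; lengths in m; the calibration is good to about 2 mm. A picture is of the moment at which its call begins.
- arm.job_done(): hands the job in, once; it reports no verdict.
The state is a dict: "clock": time; "joint_positions": joint angles; "dq": joint speeds; "joint_torque": joint torques, N m; "eef_pos": TCP position; "eef_rot": TCP orientation; "contact_force": force on the tool from outside, world axes, zero at the start; "wrist_torque": the same for the moment, N m; "gripper_width": opening from 0.0 (shut) to 1.0 (fully open).
Only numpy, scipy, OpenCV 4.12 (cv2) and the standard library are available. Lean on these libraries where they do the work, as an engineer would, in place of code of your own. Each camera call takes 0.05 s, during which the arm holds its last target.

## Working session

There is one attempt and no reset: what is moved stays moved. The work goes in short steps, Python scripts to look and compute and a tool call to move; the robot and the scene stay as the last step left them, time stands still between calls to the robot, and variables do not carry over. Pictures are saved under pics/ and viewed, and the job is handed in when it is done.

Besides the shell and the picture viewer there is one more tool, called after "Call:" as name([rows], argument=value, ...), one row to a line, values as JSON. drive_tool: Moves the arm, as the interface text tells. Its arguments: {"type":"object","properties":{"linear":{"type":"array","items":{"type":"array","items":{"type":"number"}}},"spin":{"type":"array","items":{"type":"number"}},"fingers":{"type":"array","items":{"type":"number"}},"newtons":{"type":"number"}},"required":["linear","spin","fingers"]}

```bash
ls; mkdir -p pics; python3 - <<'E'
from rig import arm
import cv2,pickle
s=arm.get_state();print(s)
d={}
for n in ["scene","top","wrist"]:
    r=arm.snapshot(n);d[n]=r;cv2.imwrite(f"pics/{n}0.png",r["img"]);print(n,r["fx"],r["cx"],r["cy"],r["R"],r["t"])
pickle.dump(d,open("d0.pkl","wb"))
E
```

```text
pics
{'clock': 0.0, 'joint_positions': array([-1.17623535,  0.68999092, -0.19449559,  1.56633318,  0.15734473,
        0.90250909, -0.21510751]), 'dq': array([ 0.00156404,  0.00041749, -0.00016645, -0.00092099, -0.00111069,
       -0.00037024, -0.00152145]), 'joint_torque': array([ 4.69509741e-04, -5.27569163e+01, -1.26689382e+00, -1.53424162e+01,
       -5.26992080e-02,  6.74139097e-03,  1.78508903e-04]), 'eef_pos': array([0.2204678 , 0.58417781, 0.25190812]), 'eef_rot': array([ 0.69628998, -0.12688034,  0.12677299, -0.69498939]), 'contact_force': array([-0.18971711, -0.78621969, -0.24803659]), 'wrist_torque': array([0.04897226, 0.01115838, 0.02051037]), 'gripper_width': 0.9967978432621014}
scene 539.4353299230881 309.8862702059908 247.30278527657995 [[-0.85959927  0.51089288  0.00880669]
 [ 0.25676952  0.44679852 -0.85699504]
 [-0.44176747 -0.73441102 -0.51524941]] [ 0.43636999 -0.08244777  1.47257786]
top 592.3662761114426 314.0423866340456 243.72629518797686 [[ 1.14465589e-01 -9.93427138e-01  3.86680463e-04]
 [-9.72244044e-01 -1.12104746e-01 -2.05363203e-01]
 [ 2.04056728e-01  2.31310723e-02 -9.78685754e-01]] [-0.04771903  0.5309281   1.12427224]
wrist 335.47056782848557 315.6661165452272 235.89885791618124 [[ 0.35274844  0.93571658 -0.00174116]
 [ 0.89654069 -0.33744586  0.28695834]
 [ 0.26792413 -0.10278512 -0.95794148]] [-0.62308506 -0.03930398  0.39083186]
```

View pics/top0.png

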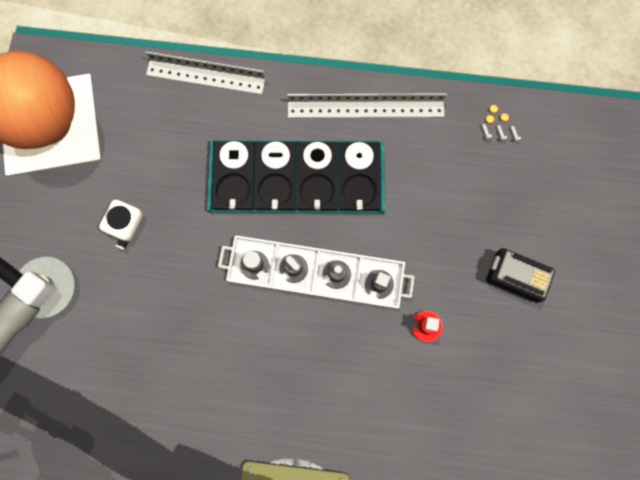

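View pics/scene0.png

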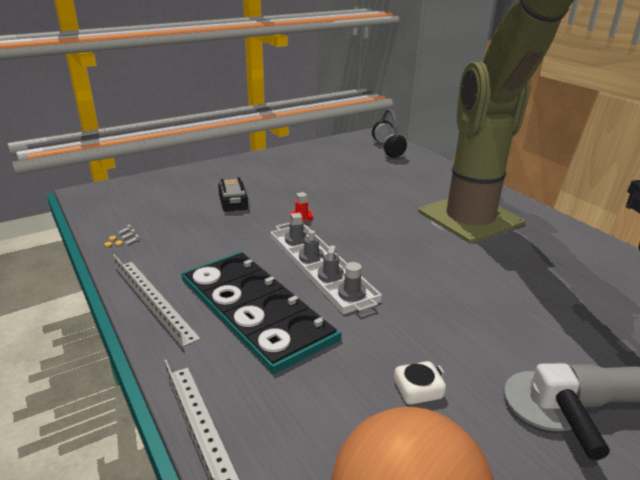

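The top view shows the tray with large round (252,261), oblong (292,265), small round (338,269) and square (381,281). Left to right, the dies are square, oblong, large round and small round. I'll enlarge it.

```bash
python3 - <<'E'
import pickle,cv2,numpy as np
d=pickle.load(open("d0.pkl","rb"))["top"]
c=d["img"][135:310,205:415]
cv2.imwrite("pics/topcrop.png",cv2.resize(c[95:],None,fx=3.8,fy=3.8,interpolation=cv2.INTER_CUBIC))
cv2.imwrite("pics/topcrop2.png",cv2.resize(c[:85],None,fx=3.8,fy=3.8,interpolation=cv2.INTER_CUBIC))
E
cat > h.py <<'E'
import numpy as np,cv2
def ray(d,u,v,z):
    R,t=np.array(d["R"]),np.array(d["t"]);C=-R.T@t
    w=R.T@np.array([(u-d["cx"])/d["fx"],(v-d["cy"])/d["fy"],1.])
    return C+w*(z-C[2])/w[2]
def proj(d,X):
    p=np.array(d["R"])@np.array(X)+d["t"];return d["fx"]*p[0]/p[2]+d["cx"],d["fy"]*p[1]/p[2]+d["cy"]
E
python3 - <<'E'
import pickle
from h import *
d=pickle.load(open("d0.pkl","rb"))["top"]
for n,u,v,z in [("LR",252,259,.073),("OB",292,264,.073),("SR",338,269,.073),("SQ",381,281,.073),("dSQ",234,155,.0285),("dOB",276,155,.0285),("dLR",317,155,.0285),("dSR",359,155,.0285),("tape",121,220,.036),("batt",522,275,.05),("red",430,325,.07)]:
    print(n,ray(d,u,v,z).round(4))
E
```

```text
LR [0.4851 0.1296 0.073 ]
OB [0.4842 0.051  0.073 ]
SR [ 0.4847 -0.039   0.073 ]
SQ [ 0.4708 -0.1242  0.073 ]
dSQ [0.7086 0.203  0.0285]
dOB [0.7187 0.1153 0.0285]
dLR [0.7286 0.0297 0.0285]
dSR [ 0.7387 -0.0581  0.0285]
tape [0.5409 0.4109 0.036 ]
batt [ 0.5183 -0.4024  0.05  ]
red [ 0.3976 -0.2252  0.07  ]
```

View pics/topcrop.png

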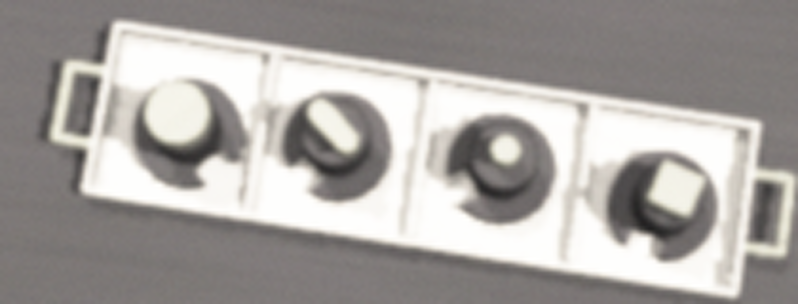

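View pics/topcrop2.png

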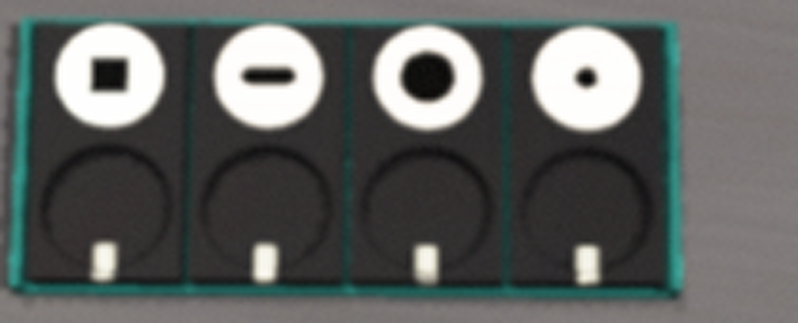

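View pics/wrist0.png

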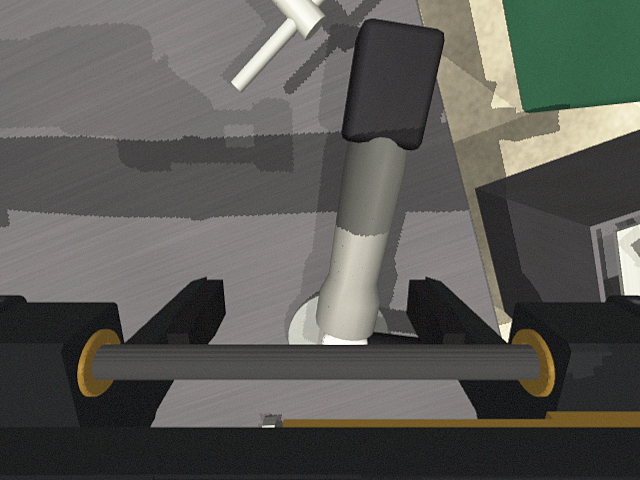

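```bash
cat >> h.py <<'E'
from scipy.spatial.transform import Rotation as Ro
def W(a): return (a+np.pi/2)%np.pi-np.pi/2
def head(d,x,y,th,z=.015,tip=None):
    a=np.linspace(-np.pi,np.pi,145); P=[]
    L=[]
    for t in a:
        px,py=.03*np.cos(t),.03*np.sin(t)
        if px<0 and abs(py)<.009: continue
        L.append((px,py))
    e=np.sqrt(.03**2-.009**2)
    L.append((-e,.009));L.append((-.017,.009));L.append((-.017,-.009));L.append((-e,-.009))
    L=sorted(L,key=lambda p:np.arctan2(p[1],p[0])) if False else L
    # order: start after notch lower, go round to notch upper
    arc=[p for p in L[:-4]]
    L=arc+L[-4:]
    c,s=np.cos(th),np.sin(th)
    return np.array([proj(d,[x+c*p[0]-s*p[1],y+s*p[0]+c*p[1],z]) for p in L])
def plan(st,tx,ty,tz,jaw):
    """jaw: desired world yaw of tool z (mod pi). prints shift in tool axes (now), spin, rows"""
    R=Ro.from_quat(st["eef_rot"]).as_matrix(); p=st["eef_pos"]
    d=np.array([tx,ty,tz])-p
    cur=np.arctan2(R[1,2],R[0,2]); e=W(jaw-cur)
    sg=np.sign(R[2,1]) # tool y up/down
    print("pos",p.round(4),"jaw",round(cur,3),"tooly",R[:,1].round(3),"shift mm",(R.T@d*1000).round(1),"spin",round(sg*e,3),"F",st["contact_force"].round(1),"w",round(st["gripper_width"],3),"j",st["joint_positions"].round(2),"t",round(st["clock"],2))
E
python3 - <<'E'
import pickle
from h import *
from rig import arm
d=pickle.load(open("d0.pkl","rb"))["top"]
img=d["img"]
notch={"LR":(205,172),"OB":(320,190),"SR":(463,192),"SQ":(637,246)}
tip={"LR":(179,114),"OB":(331,124),"SR":(505,149),"SQ":(676,187)}
k=6;big=cv2.resize(img[235:315,215:345+75],None,fx=k,fy=k,interpolation=cv2.INTER_CUBIC)
for n in notch:
    f=lambda p,z:ray(d,205+p[0]/3.8-.4,230+p[1]/3.8-.4,z)
    c=f(tip[n],.073);q=f(notch[n],.015);th=np.arctan2(*(c-q)[1::-1])
    print(n,c.round(4),round(th,3))
    P=head(d,c[0],c[1],th)
    cv2.polylines(big,[(((P-[215,235])+.5)*k).astype(int)],True,(0,0,255),1)
cv2.imwrite("pics/ov.png",big[:, :780])
th=.115
plan(arm.get_state(),.47,.0,.3,th+np.pi/2)
E
```

```text
LR [0.4838 0.13   0.073 ] 0.496
OB [0.4876 0.052  0.073 ] -0.182
SR [ 0.4849 -0.038   0.073 ] -0.864
SQ [ 0.4754 -0.1266  0.073 ] -0.453
pos [0.2205 0.5843 0.2521] jaw 1.21 tooly [-0.    -0.001 -1.   ] shift mm [ 439.7  -47.2 -458.7] spin -0.476 F [-0.  -0.  -0.1] w 0.999 j [-1.18  0.69 -0.19  1.57  0.16  0.9  -0.22] t 0.15
```

View pics/ov.png

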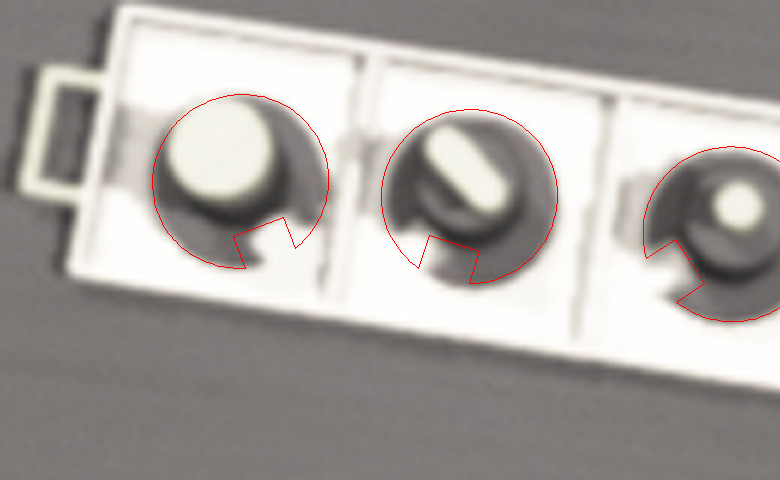

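Call:
drive_tool([
  [27,-4,-28],
  [27,-4,-28],
  [27,-4,-28],
  [27,-4,-28],
  [27,-4,-28],
  [27,-4,-28],
  [27,-4,-28],
  [27,-4,-28],
  [27,-4,-28],
  [27,-4,-28],
  [27,-4,-28],
  [27,0,-28],
  [27,0,-28],
  [27,0,-28],
  [27,0,-28],
  [20,0,-20],
  [0,0,0],
], spin=[0,0,0,0,0,0,0,0,0,0,0,0,0,0,0,0,0], fingers=[0,0,0,0,0,0,0,0,0,0,0,0,0,0,0,0,0])

```text
clock: 1.57
eef_pos: [0.4714, -0.0017, 0.2918]
eef_rot: [0.697, -0.126, 0.123, -0.695]
contact_force: [0.6, -0.0, 1.2]
gripper_width: 0.999
```

```bash
python3 - <<'E'
import pickle
from h import *
from rig import arm
d=arm.snapshot("wrist");cv2.imwrite("pics/w1.png",d["img"]);pickle.dump(d,open("w1.pkl","wb"))
plan(arm.get_state(),.47,.0,.3,.115+np.pi/2)
E
```

```text
pos [0.4704 0.0008 0.2918] jaw 1.218 tooly [-0.005 -0.    -1.   ] shift mm [-0.1 -8.2 -0.9] spin -0.467 F [-0.2 -0.7 -0.9] w 0.999 j [ 0.06  0.44 -0.24  1.96  0.15  0.77  0.96] t 1.62
```

View pics/w1.png

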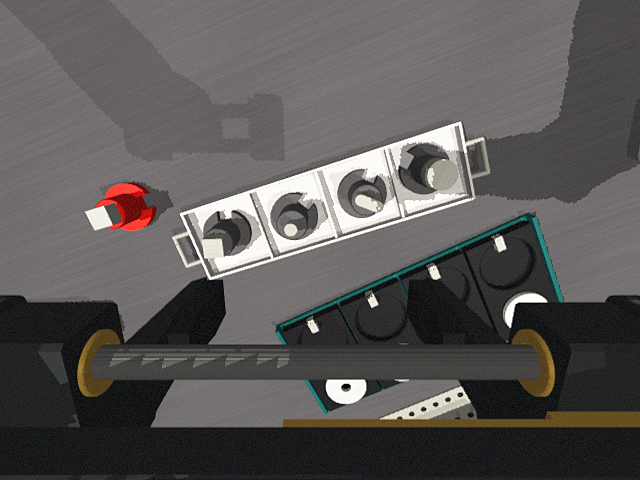

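The wrist view shows the tray from the robot's side, with notches near (226,215), (302,200) and (368,180), and keys at (313,326), (372,299), (433,271) and (500,243). I'll overlay the head models on an enlargement.

```bash
cat > ov.py <<'E'
import pickle,sys
from h import *
def ov(pk,poses,box,k,out,z=.015):
    d=pickle.load(open(pk,"rb"));x0,y0,x1,y1=box
    big=cv2.resize(d["img"][y0:y1,x0:x1],None,fx=k,fy=k,interpolation=cv2.INTER_CUBIC)
    for p in poses:
        P=head(d,*p,z=z);cv2.polylines(big,[(((P-[x0,y0])+.5)*k).astype(int)],True,(0,0,255),1)
    cv2.imwrite(out,big)
E
python3 - <<'E'
from ov import *
ov("w1.pkl",[(.4838,.13,.65),(.4876,.052,-.65),(.4849,-.038,-.864),(.4754,-.1266,-.5)],(170,110,490,300),2.5,"pics/ov1.png")
ov("w1.pkl",[],(170,110,490,300),2.5,"pics/ov1b.png")
E
```

```text
(no output)
```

View pics/ov1.png

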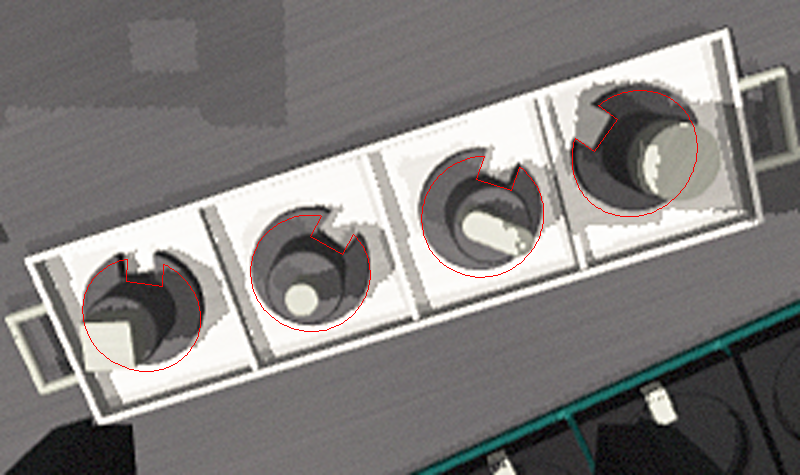

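View pics/ov1b.png

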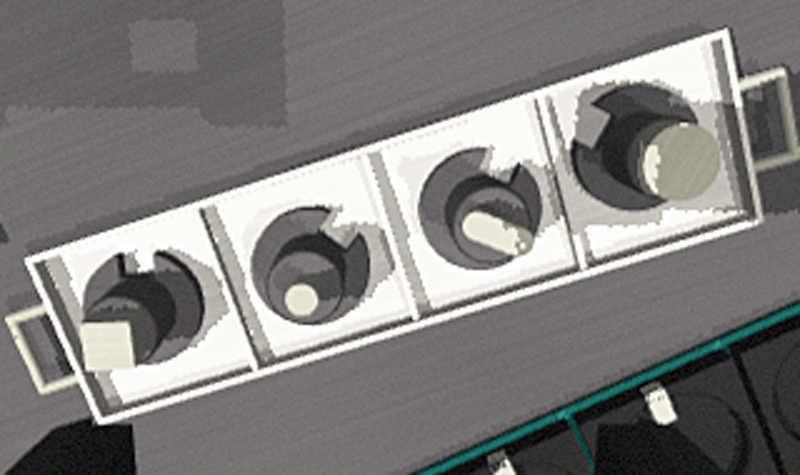

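Call:
drive_tool([
  [0,0,0],
  [0,0,0],
  [0,0,0],
  [0,0,0],
  [30,0,12],
  [30,0,12],
  [30,0,12],
  [30,0,12],
  [0,0,0],
], spin=[-0.12,-0.12,-0.12,-0.11,0,0,0,0,0], fingers=[0,0,0,0,0,0,0,0,0])

```text
clock: 2.37
eef_pos: [0.577, 0.0795, 0.2889]
eef_rot: [-0.703, -0.049, 0.06, 0.707]
contact_force: [1.2, -0.6, 0.1]
gripper_width: 1.002
```

```bash
python3 - <<'E'
from ov import *
from rig import arm
d=arm.snapshot("wrist");cv2.imwrite("pics/w2.png",d["img"]);pickle.dump(d,open("w2.pkl","wb"))
plan(arm.get_state(),.47,.0,.3,.115+np.pi/2)
print("cam",-np.array(d["R"]).T@d["t"])
E
```

```text
pos [0.5744 0.0781 0.2886] jaw 1.724 tooly [-0.02   0.002 -1.   ] shift mm [-115.3   -9.5  -61.1] spin 0.038 F [-0.4  1.1 -0.7] w 1.0 j [ 0.    0.61 -0.37  1.64  0.25  0.96  1.27] t 2.42
cam [0.50500147 0.06680685 0.4225893 ]
```

View pics/w2.png

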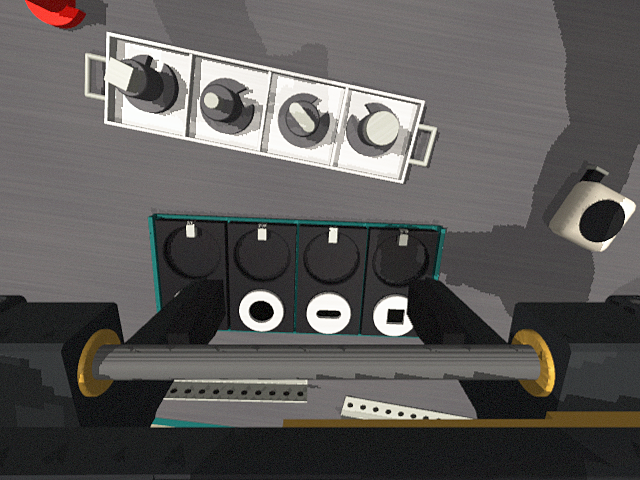

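```bash
cat >> ov.py <<'E'
def st(d,o,th):
    c,s=np.cos(th),np.sin(th);T=lambda x,y,z:proj(d,[o[0]+c*x-s*y,o[1]+s*x+c*y,z])
    a=np.linspace(0,2*np.pi,73)
    return [np.array([T(.035*np.cos(t),.035*np.sin(t),.022) for t in a]),
     np.array([T(-.036,.005,.022),T(-.022,.005,.022),T(-.022,-.005,.022),T(-.036,-.005,.022)]),
     np.array([T(.074+.029*np.cos(t),.029*np.sin(t),.0285) for t in a])]
def ovst(pk,os,th,box,k,out):
    d=pickle.load(open(pk,"rb"));x0,y0,x1,y1=box
    big=cv2.resize(d["img"][y0:y1,x0:x1],None,fx=k,fy=k,interpolation=cv2.INTER_CUBIC)
    for o in os:
        for P in st(d,o,th): cv2.polylines(big,[(((P-[x0,y0])+.5)*k).astype(int)],True,(0,0,255),1)
    cv2.imwrite(out,big)
E
python3 - <<'E'
from ov import *
S=[(.6351,.1945),(.6452,.1068),(.6551,.0212),(.6652,-.0666)]
ovst("w2.pkl",S,.115,(145,205,455,345),2.5,"pics/ov2.png")
import pickle
d=pickle.load(open("d0.pkl","rb"));pickle.dump(d["top"],open("top.pkl","wb"))
ovst("top.pkl",S,.115,(200,135,390,220),4,"pics/ov3.png")
ov("w2.pkl",[(.4818,.13,.65),(.4846,.052,-.68),(.4829,-.038,-.864),(.4734,-.1266,-.48)],(80,20,440,190),2.2,"pics/ov4.png")
E
```

```text
(no output)
```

View pics/ov2.png

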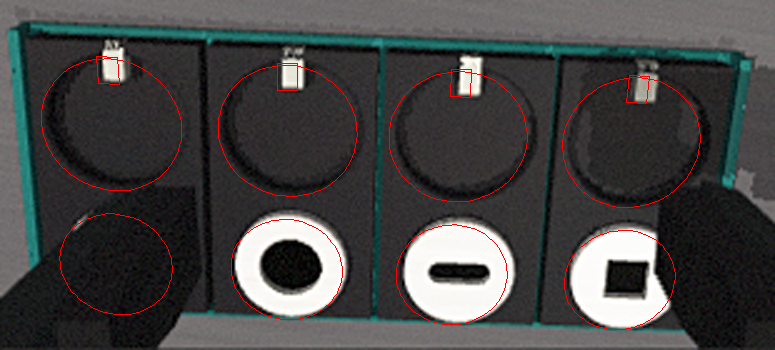

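View pics/ov3.png

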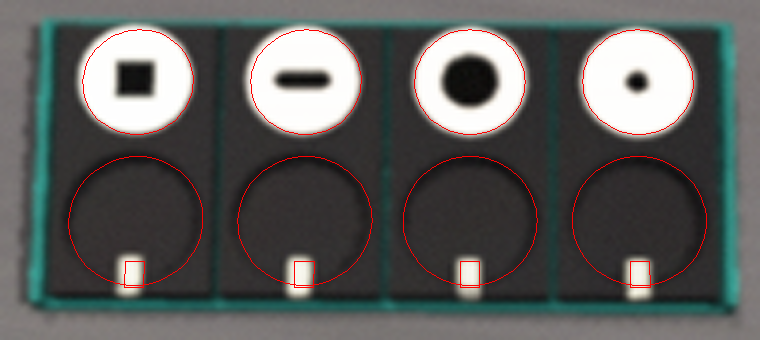

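View pics/ov4.png

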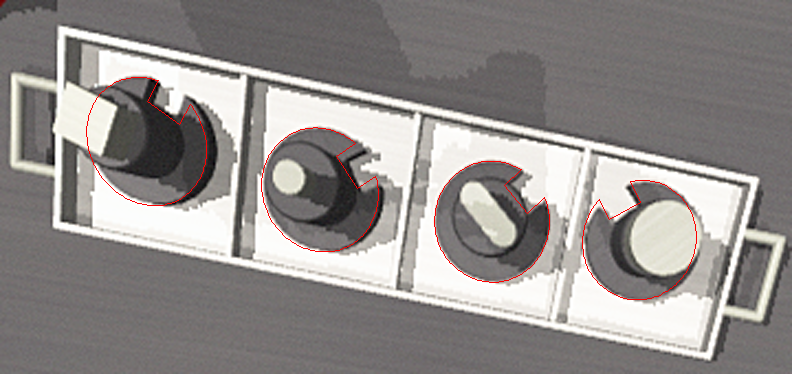

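Top and wrist overlays agree to about 2 mm. Next I'll move above the large round punch.

```bash
python3 - <<'E'
from h import *
from rig import arm
plan(arm.get_state(),.4825,.13,.14,2.22)
E
```

```text
pos [0.5744 0.0781 0.2886] jaw 1.724 tooly [-0.02   0.002 -1.   ] shift mm [-80.  150.5  64.7] spin -0.496 F [-0.4  1.1 -0.7] w 1.0 j [ 0.    0.61 -0.37  1.64  0.25  0.96  1.27] t 2.42
```

Call:
drive_tool([
  [-12,20,9],
  [-12,20,9],
  [-12,20,9],
  [-12,20,9],
  [-12,20,9],
  [-12,20,9],
  [-8,18,8],
  [0,0,0],
  [0,0,0],
  [0,0,0],
  [0,0,0],
  [0,0,0],
  [0,0,0],
], spin=[0,0,0,0,0,0,0,-0.1,-0.1,-0.1,-0.1,-0.09,0], fingers=[80,80,80,80,80,80,80,80,80,80,80,80,80])

```text
clock: 3.5
eef_pos: [0.4571, 0.1322, 0.1499]
eef_rot: [-0.663, -0.225, 0.25, 0.669]
contact_force: [0.9, 0.9, -0.6]
gripper_width: 0.687
```

```bash
python3 - <<'E'
from ov import *
from rig import arm
d=arm.snapshot("wrist");pickle.dump(d,open("w3.pkl","wb"))
ov("w3.pkl",[(.4825,.13,.65)],(160,0,480,240),2.5,"pics/w3.png")
plan(arm.get_state(),.4825,.13,.14,2.22)
E
```

```text
pos [0.457  0.1323 0.1499] jaw 2.251 tooly [-0.036 -0.003 -0.999] shift mm [ 18.6   9.  -18. ] spin 0.031 F [-0.6  0.2 -0.1] w 0.687 j [-0.12  0.71 -0.41  2.06  0.53  0.51  1.33] t 3.55
```

View pics/w3.png

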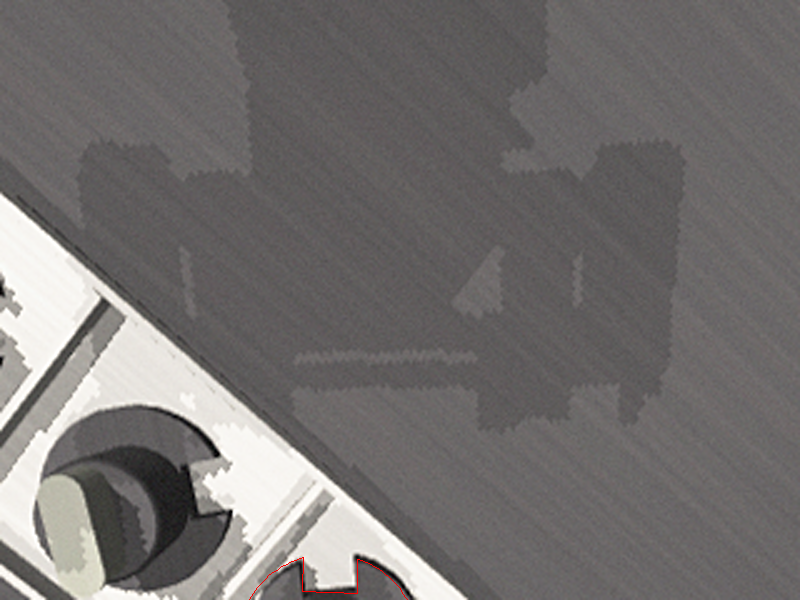

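The LR notch and overlay match in the picture (notch at crop (330,575)). The tool has drifted and tilted 2°, so I'll probe with idle rows.

Call:
drive_tool([
  [0,0,0],
  [0,0,0],
  [0,0,0],
], spin=[0,0,0], fingers=[80,80,80])

```text
clock: 3.8
eef_pos: [0.4554, 0.1321, 0.1506]
eef_rot: [-0.664, -0.221, 0.247, 0.67]
contact_force: [-0.7, 0.2, -0.6]
gripper_width: 0.686
```

```bash
python3 - <<'E'
from h import *
from rig import arm
plan(arm.get_state(),.4825,.13,.14,2.22)
E
```

```text
pos [0.4554 0.1321 0.1506] jaw 2.246 tooly [-0.037 -0.004 -0.999] shift mm [ 20.1   9.6 -18.8] spin 0.026 F [-0.7  0.2 -0.6] w 0.686 j [-0.12  0.71 -0.4   2.07  0.53  0.5   1.33] t 3.8
```

Call:
drive_tool([
  [20,0,-18],
  [0,0,0],
], spin=[0.02,0], fingers=[80,80])

```text
clock: 3.97
eef_pos: [0.4819, 0.1305, 0.1499]
eef_rot: [-0.667, -0.214, 0.24, 0.672]
contact_force: [1.0, 1.0, 0.0]
gripper_width: 0.687
```

```bash
python3 - <<'E'
from h import *
from rig import arm
plan(arm.get_state(),.4825,.13,.14,2.22)
E
```

```text
pos [0.4819 0.1305 0.1499] jaw 2.225 tooly [-0.038 -0.005 -0.999] shift mm [ 0.5  9.9 -1. ] spin 0.005 F [1. 1. 0.] w 0.687 j [-0.1   0.73 -0.41  1.99  0.51  0.56  1.36] t 3.97
```

```bash
python3 - <<'E'
from h import *
from rig import arm
plan(arm.get_state(),.4825,.13,.036,2.22)
E
```

```text
pos [0.4819 0.1305 0.1499] jaw 2.225 tooly [-0.038 -0.005 -0.999] shift mm [  3.9 113.8  -3. ] spin 0.005 F [1. 1. 0.] w 0.687 j [-0.1   0.73 -0.41  1.99  0.51  0.56  1.36] t 3.97
```

Call:
drive_tool([
  [1,20,-1],
  [1,20,-1],
  [1,20,-1],
  [1,15,0],
], spin=[0,0,0,0], fingers=[80,80,80,80])

```text
clock: 4.3
eef_pos: [0.4885, 0.1312, 0.0756]
eef_rot: [-0.668, -0.215, 0.234, 0.673]
contact_force: [0.4, 0.4, 0.2]
gripper_width: 0.688
```

```bash
python3 - <<'E'
from h import *
from rig import arm
plan(arm.get_state(),.4825,.13,.036,2.22)
d=arm.snapshot("scene");cv2.imwrite("pics/s1.png",cv2.resize(d["img"][180:330,240:440],None,fx=4,fy=4,interpolation=cv2.INTER_CUBIC))
d=arm.snapshot("top");cv2.imwrite("pics/t1.png",cv2.resize(d["img"][150:330,180:420],None,fx=3.3,fy=3.3,interpolation=cv2.INTER_CUBIC))
E
```

```text
pos [0.4885 0.1312 0.0756] jaw 2.218 tooly [-0.028 -0.001 -1.   ] shift mm [-4.6 39.7  2. ] spin -0.002 F [0.4 0.4 0.2] w 0.688 j [-0.17  0.86 -0.29  2.02  0.61  0.38  1.27] t 4.3
```

View pics/s1.png

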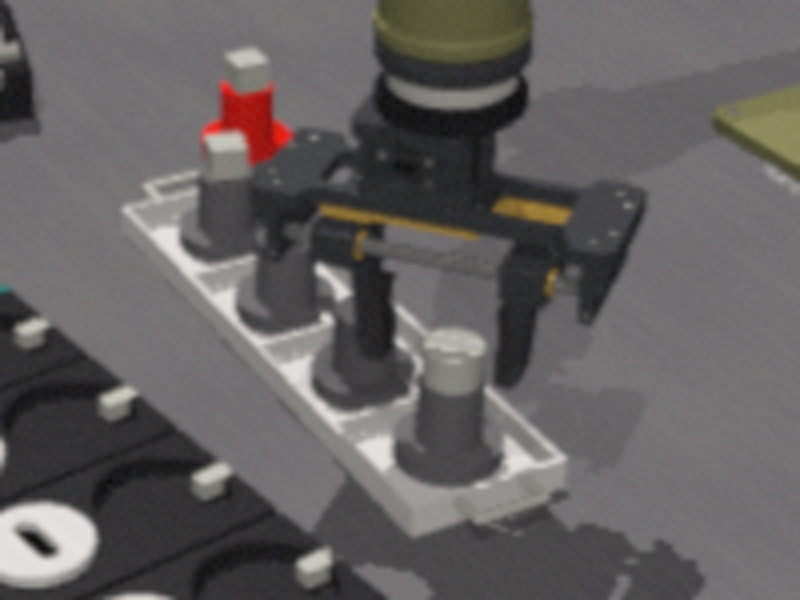

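View pics/t1.png

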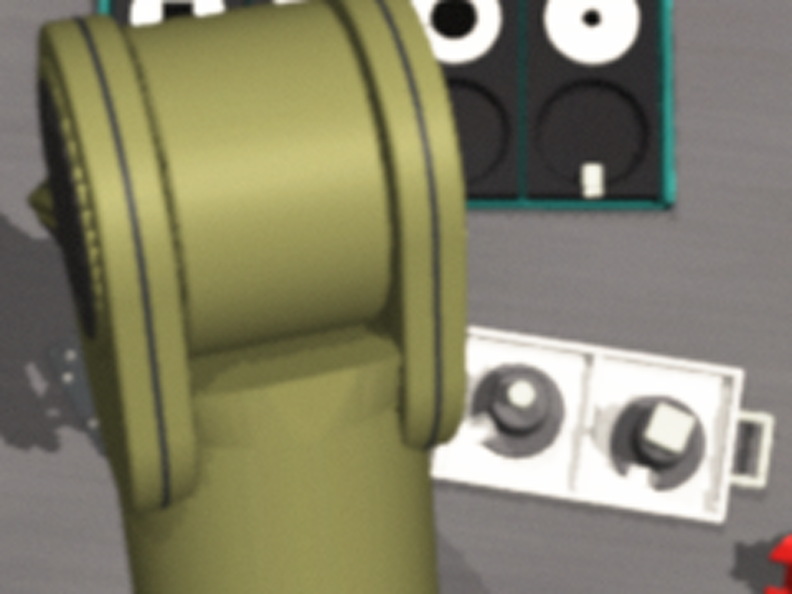

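Call:
drive_tool([
  [-5,0,2],
  [-1,20,0],
  [-1,16,0],
  [0,0,0],
], spin=[0,0,0,0], fingers=[80,80,80,80])

```text
clock: 4.73
eef_pos: [0.48, 0.1293, 0.0418]
eef_rot: [-0.668, -0.216, 0.233, 0.673]
contact_force: [-1.0, -0.5, 0.6]
gripper_width: 0.685
```

```bash
python3 - <<'E'
from h import *
from rig import arm
plan(arm.get_state(),.4825,.13,.036,2.22)
d=arm.snapshot("wrist");cv2.imwrite("pics/w4.png",d["img"])
E
```

```text
pos [0.48   0.1293 0.0418] jaw 2.217 tooly [-0.026 -0.    -1.   ] shift mm [ 2.6  5.7 -1. ] spin -0.003 F [-1.  -0.5  0.6] w 0.685 j [-0.22  0.91 -0.21  2.06  0.65  0.26  1.22] t 4.73
```

View pics/w4.png

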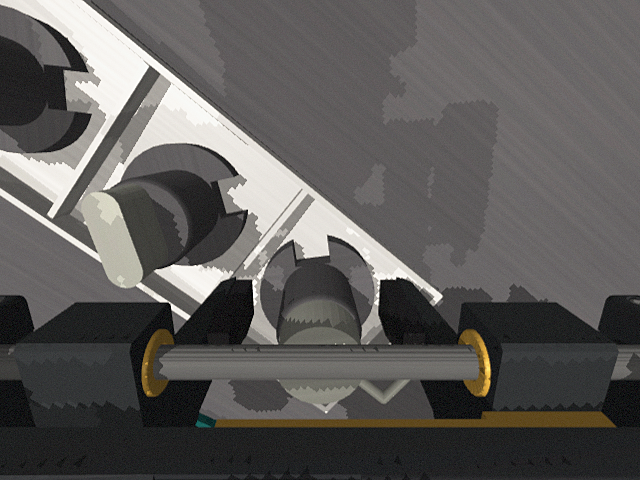

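The punch sits centred between the jaws, with its notch at (312,255) pointing square to the jaw axis. I'll lower slightly and close.

Call:
drive_tool([
  [2,6,-1],
  [0,0,0],
  [0,0,0],
  [0,0,0],
  [0,0,0],
  [0,0,0],
  [0,0,0],
  [0,0,0],
  [0,0,0],
], spin=[0,0,0,0,0,0,0,0,0], fingers=[80,200,200,200,200,200,200,200,200], newtons=30)

```text
clock: 5.53
eef_pos: [0.4842, 0.1315, 0.0406]
eef_rot: [-0.667, -0.218, 0.231, 0.674]
contact_force: [-0.5, -0.0, -1.3]
gripper_width: 0.4
```

```bash
python3 - <<'E'
from h import *
from rig import arm
plan(arm.get_state(),.4825,.13,.15,2.22)
d=arm.snapshot("wrist");cv2.imwrite("pics/w5.png",d["img"])
E
```

```text
pos [0.4842 0.1315 0.0406] jaw 2.216 tooly [-0.02   0.004 -1.   ] shift mm [  -3.7 -109.3    1.5] spin -0.004 F [-0.5 -0.  -1.3] w 0.4 j [-0.22  0.91 -0.21  2.05  0.65  0.26  1.22] t 5.53
```

View pics/w5.png

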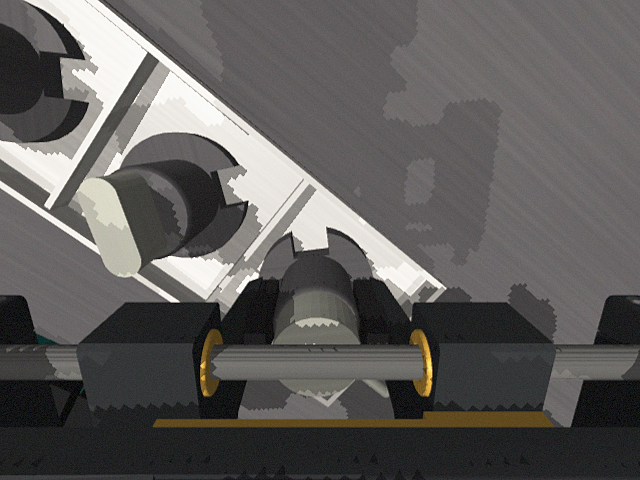

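Call:
drive_tool([
  [0,-10,0],
  [0,-25,0],
  [0,-25,0],
  [0,-25,0],
  [0,-25,0],
  [0,0,0],
], spin=[0,0,0,0,0,0], fingers=[200,200,200,200,200,200])

```text
clock: 6.08
eef_pos: [0.4832, 0.128, 0.1506]
eef_rot: [-0.668, -0.213, 0.235, 0.673]
contact_force: [0.2, 0.8, -5.9]
gripper_width: 0.398
```

```bash
python3 - <<'E'
from h import *
from rig import arm
plan(arm.get_state(),.655,.0215,.15,1.686)
E
```

```text
pos [0.4832 0.128  0.1506] jaw 2.216 tooly [-0.032 -0.003 -0.999] shift mm [  73.2   -4.5 -188.4] spin 0.53 F [ 0.2  0.8 -5.9] w 0.398 j [-0.09  0.73 -0.42  2.    0.52  0.55  1.34] t 6.08
```

Call:
drive_tool([
  [5,0,-13],
  [10,0,-26],
  [10,0,-26],
  [10,0,-26],
  [10,0,-26],
  [10,0,-26],
  [10,0,-26],
  [6,0,-15],
  [0,0,0],
  [0,0,0],
  [0,0,0],
  [0,0,0],
  [0,0,0],
  [0,0,0],
  [0,0,0],
], spin=[0,0,0,0,0,0,0,0,0.1,0.1,0.1,0.1,0.1,0.03,0], fingers=[200,200,200,200,200,200,200,200,200,200,200,200,200,200,200])

```text
clock: 7.33
eef_pos: [0.6402, 0.0045, 0.111]
eef_rot: [0.714, 0.003, -0.057, -0.698]
contact_force: [-0.2, -0.3, -6.9]
gripper_width: 0.402
```

```bash
python3 - <<'E'
from ov import *
from rig import arm
plan(arm.get_state(),.655,.0215,.085,1.686)
d=arm.snapshot("wrist");cv2.imwrite("pics/w6.png",d["img"]);pickle.dump(d,open("w6.pkl","wb"))
ovst("w6.pkl",[(.635,.196),(.645,.108),(.655,.0215),(.665,-.0665)],.115,(0,0,640,480),1.2,"pics/w6.png")
E
```

```text
pos [0.6402 0.0045 0.111 ] jaw 1.657 tooly [-0.075 -0.026 -0.997] shift mm [18.2 24.4 16.2] spin -0.029 F [-0.2 -0.3 -6.9] w 0.402 j [ 0.07  0.93 -0.31  1.54  0.37  0.81  1.26] t 7.33
```

View pics/w6.png

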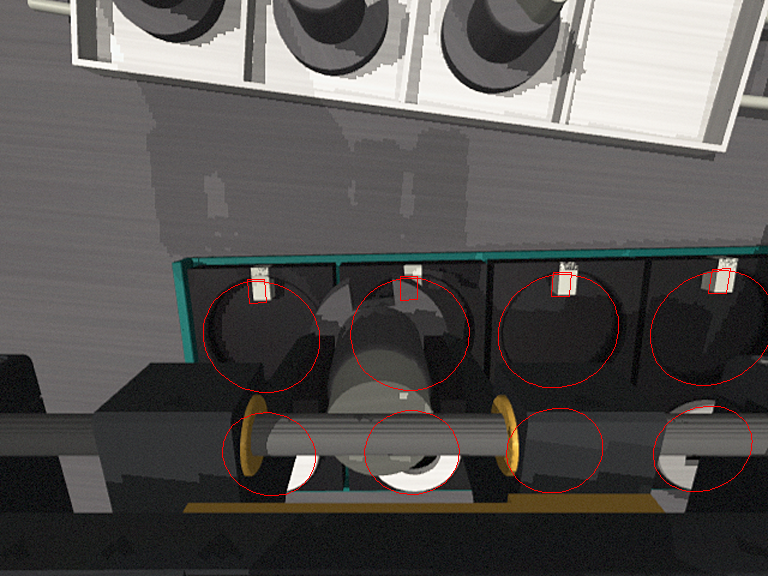

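Call:
drive_tool([
  [0,-25,0],
  [0,-25,0],
], spin=[0,0], fingers=[200,200])

```text
clock: 7.55
eef_pos: [0.6376, 0.0044, 0.1529]
eef_rot: [0.715, -0.001, -0.065, -0.696]
contact_force: [1.6, 1.2, -5.9]
gripper_width: 0.398
```

```bash
cat > p.py <<'E'
import sys
from h import *
from rig import arm
a=[float(x) for x in sys.argv[1:]]
plan(arm.get_state(),*a)
E
python3 p.py .655 .0215 .085 1.686
```

```text
pos [0.6376 0.0044 0.1529] jaw 1.663 tooly [-0.093 -0.03  -0.995] shift mm [25.2 65.5 16.9] spin -0.023 F [ 1.6  1.2 -5.9] w 0.398 j [ 0.08  0.88 -0.33  1.51  0.34  0.91  1.29] t 7.55
```

Call:
drive_tool([
  [0,0,0],
  [0,0,0],
], spin=[0.1,0.1], fingers=[200,200])

```text
clock: 7.72
eef_pos: [0.6393, 0.0045, 0.155]
eef_rot: [0.717, -0.07, 0.009, -0.693]
contact_force: [-0.7, 0.3, -6.4]
gripper_width: 0.4
```

```bash
python3 p.py .655 .0215 .085 1.686
```

```text
pos [0.6393 0.0045 0.155 ] jaw 1.46 tooly [-0.088 -0.029 -0.996] shift mm [19.6 67.8 21.4] spin -0.226 F [-0.7  0.3 -6.4] w 0.4 j [ 0.05  0.87 -0.27  1.51  0.29  0.9   1.13] t 7.72
```

Call:
drive_tool([
  [0,0,0],
  [0,0,0],
], spin=[-0.1,-0.1], fingers=[200,200])

```text
clock: 7.88
eef_pos: [0.6388, 0.0045, 0.1538]
eef_rot: [0.715, 0.0, -0.064, -0.696]
contact_force: [-0.7, 0.6, -5.6]
gripper_width: 0.402
```

```bash
python3 p.py .655 .0215 .085 1.686
```

```text
pos [0.6388 0.0045 0.1538] jaw 1.663 tooly [-0.089 -0.031 -0.996] shift mm [23.9 66.5 17. ] spin -0.023 F [-0.7  0.6 -5.6] w 0.402 j [ 0.08  0.88 -0.33  1.51  0.34  0.91  1.29] t 7.88
```

Call:
drive_tool([
  [0,0,0],
  [0,0,0],
], spin=[0,0], fingers=[200,200])

```text
clock: 8.05
eef_pos: [0.6377, 0.0041, 0.1517]
eef_rot: [0.715, 0.0, -0.066, -0.696]
contact_force: [-0.4, 0.4, -6.1]
gripper_width: 0.402
```

```bash
python3 p.py .655 .0215 .085 1.686
```

```text
pos [0.6377 0.0041 0.1517] jaw 1.665 tooly [-0.092 -0.032 -0.995] shift mm [25.1 64.3 17.2] spin -0.021 F [-0.4  0.4 -6.1] w 0.402 j [ 0.08  0.88 -0.33  1.51  0.34  0.91  1.29] t 8.05
```

Call:
drive_tool([
  [0,25,0],
  [0,25,0],
], spin=[0,0], fingers=[200,200])

```text
clock: 8.22
eef_pos: [0.6373, 0.003, 0.1049]
eef_rot: [0.715, 0.002, -0.06, -0.696]
contact_force: [-0.6, -0.2, -6.7]
gripper_width: 0.399
```

```bash
python3 p.py .655 .0215 .085 1.686
```

```text
pos [0.6373 0.003  0.1049] jaw 1.661 tooly [-0.081 -0.03  -0.996] shift mm [20.9 17.8 17.3] spin -0.025 F [-0.6 -0.2 -6.7] w 0.399 j [ 0.07  0.93 -0.31  1.55  0.37  0.81  1.26] t 8.22
```

Call:
drive_tool([
  [0,0,0],
], spin=[0], fingers=[200])

```text
clock: 8.3
eef_pos: [0.6338, 0.0022, 0.1005]
eef_rot: [0.715, -0.001, -0.063, -0.696]
contact_force: [-1.7, -0.9, -7.3]
gripper_width: 0.402
```

```bash
python3 p.py .655 .0215 .085 1.686
```

```text
pos [0.6338 0.0022 0.1005] jaw 1.659 tooly [-0.089 -0.032 -0.996] shift mm [24.1 12.9 17.7] spin -0.027 F [-1.7 -0.9 -7.3] w 0.402 j [ 0.07  0.94 -0.3   1.55  0.37  0.8   1.26] t 8.3
```

Call:
drive_tool([
  [0,-10,0],
  [0,-10,0],
  [0,-10,0],
  [0,-10,0],
  [0,0,0],
], spin=[0,0,0,0,0], fingers=[200,200,200,200,200])

```text
clock: 8.72
eef_pos: [0.6391, 0.0041, 0.1472]
eef_rot: [0.715, -0.001, -0.061, -0.696]
contact_force: [1.5, -0.4, -6.6]
gripper_width: 0.399
```

```bash
python3 p.py .655 .0215 .085 1.686
```

```text
pos [0.6391 0.0041 0.1472] jaw 1.656 tooly [-0.087 -0.031 -0.996] shift mm [22.7 60.  17.5] spin -0.03 F [ 1.5 -0.4 -6.6] w 0.399 j [ 0.08  0.88 -0.32  1.51  0.35  0.89  1.28] t 8.72
```

Call:
drive_tool([
  [-25,0,0],
  [-25,0,0],
  [-25,0,0],
], spin=[0,0,0], fingers=[200,200,200])

```text
clock: 8.97
eef_pos: [0.5725, -0.0001, 0.1588]
eef_rot: [0.715, 0.005, -0.053, -0.697]
contact_force: [-0.0, -1.3, -6.4]
gripper_width: 0.401
```

```bash
python3 p.py .655 .0215 .085 1.686
```

```text
pos [ 5.725e-01 -1.000e-04  1.588e-01] jaw 1.654 tooly [-0.066 -0.027 -0.997] shift mm [88.8 67.5 16.3] spin -0.032 F [-0.  -1.3 -6.4] w 0.401 j [ 0.09  0.78 -0.32  1.75  0.36  0.74  1.23] t 8.97
```

Call:
drive_tool([
  [0,0,0],
], spin=[0], fingers=[200])

```text
clock: 9.05
eef_pos: [0.5667, -0.0011, 0.16]
eef_rot: [0.715, 0.003, -0.055, -0.697]
contact_force: [-1.4, -0.3, -7.4]
gripper_width: 0.402
```

```bash
python3 p.py .655 .0215 .085 1.686
```

```text
pos [ 0.5667 -0.0011  0.16  ] jaw 1.654 tooly [-0.073 -0.029 -0.997] shift mm [95.2 67.7 16.9] spin -0.032 F [-1.4 -0.3 -7.4] w 0.402 j [ 0.09  0.78 -0.32  1.76  0.36  0.74  1.23] t 9.05
```

Call:
drive_tool([
  [10,0,0],
  [10,0,0],
  [10,0,0],
], spin=[0,0,0], fingers=[200,200,200])

```text
clock: 9.3
eef_pos: [0.597, 0.001, 0.162]
eef_rot: [0.716, 0.004, -0.055, -0.696]
contact_force: [0.6, -0.3, -7.3]
gripper_width: 0.397
```

```bash
python3 p.py .655 .0215 .085 1.686
```

```text
pos [0.597 0.001 0.162] jaw 1.655 tooly [-0.07  -0.031 -0.997] shift mm [64.9 72.  17.5] spin -0.031 F [ 0.6 -0.3 -7.3] w 0.397 j [ 0.09  0.81 -0.32  1.66  0.35  0.81  1.25] t 9.3
```

Call:
drive_tool([
  [10,0,0],
  [10,0,0],
  [10,0,0],
], spin=[0,0,0], fingers=[200,200,200])

```text
clock: 9.55
eef_pos: [0.6332, 0.0041, 0.1629]
eef_rot: [0.716, 0.006, -0.052, -0.697]
contact_force: [-0.8, -0.4, -5.7]
gripper_width: 0.398
```

```bash
python3 p.py .655 .0215 .085 1.686
```

```text
pos [0.6332 0.0041 0.1629] jaw 1.654 tooly [-0.063 -0.03  -0.998] shift mm [28.2 75.8 17.4] spin -0.032 F [-0.8 -0.4 -5.7] w 0.398 j [ 0.08  0.85 -0.33  1.55  0.35  0.87  1.27] t 9.55
```

Call:
drive_tool([
  [-35,0,20],
  [-35,0,20],
  [-35,0,20],
  [-10,0,5],
  [0,0,0],
], spin=[0,0,0,0,0], fingers=[200,200,200,200,200])

```text
clock: 9.97
eef_pos: [0.5262, 0.0633, 0.1705]
eef_rot: [0.715, 0.013, -0.04, -0.698]
contact_force: [0.1, -0.4, -5.6]
gripper_width: 0.402
```

```bash
python3 p.py .655 .0215 .12 1.686
```

```text
pos [0.5262 0.0633 0.1705] jaw 1.646 tooly [-0.038 -0.024 -0.999] shift mm [127.3  46.6 -50.2] spin -0.04 F [ 0.1 -0.4 -5.6] w 0.402 j [-0.03  0.71 -0.3   1.89  0.36  0.64  1.08] t 9.97
```

Call:
drive_tool([
  [10,0,-4],
  [10,0,-4],
  [10,0,-4],
  [10,0,-4],
  [10,0,-4],
], spin=[0,0,0,0,0], fingers=[200,200,200,200,200])

```text
clock: 10.38
eef_pos: [0.5865, 0.0497, 0.1734]
eef_rot: [0.714, 0.018, -0.038, -0.699]
contact_force: [1.1, 0.0, -6.5]
gripper_width: 0.394
```

```bash
python3 p.py .655 .0215 .12 1.686
```

```text
pos [0.5865 0.0497 0.1734] jaw 1.65 tooly [-0.028 -0.022 -0.999] shift mm [ 67.6  52.1 -32.5] spin -0.036 F [ 1.1  0.  -6.5] w 0.394 j [ 0.01  0.77 -0.32  1.72  0.35  0.74  1.16] t 10.38
```

Call:
drive_tool([
  [10,0,-4],
  [10,0,-5],
  [10,0,-5],
  [10,0,-5],
  [10,0,-5],
  [8,0,-5],
  [0,0,0],
], spin=[0,0,0,0,0,-0.035,0], fingers=[200,200,200,200,200,200,200])

```text
clock: 10.97
eef_pos: [0.6672, 0.0186, 0.1771]
eef_rot: [0.714, 0.034, -0.039, -0.699]
contact_force: [0.6, -0.7, -5.9]
gripper_width: 0.399
```

```bash
python3 p.py .655 .0215 .085 1.686
```

```text
pos [0.6672 0.0186 0.1771] jaw 1.675 tooly [-0.007 -0.021 -1.   ] shift mm [-11.1  92.1   6.1] spin -0.011 F [ 0.6 -0.7 -5.9] w 0.399 j [ 0.06  0.85 -0.34  1.48  0.35  0.88  1.28] t 10.97
```

Tilt is recovered: slow rows keep the tool vertical. Now I'll descend slowly.

Call:
drive_tool([
  [-2,10,1],
  [-2,12,1],
  [-2,12,1],
  [-2,12,1],
  [-1,12,1],
  [-1,12,1],
  [0,5,0],
  [0,0,0],
], spin=[-0.01,0,0,0,0,0,0,0], fingers=[200,200,200,200,200,200,200,200])

```text
clock: 11.63
eef_pos: [0.6569, 0.0225, 0.0966]
eef_rot: [0.713, 0.036, -0.041, -0.699]
contact_force: [-0.5, 0.8, -6.8]
gripper_width: 0.399
```

```bash
python3 p.py .655 .0215 .07 1.686; python3 - <<'E'
from ov import *
from rig import arm
d=arm.snapshot("wrist");pickle.dump(d,open("w7.pkl","wb"))
ovst("w7.pkl",[(.635,.196),(.645,.108),(.655,.0215),(.665,-.0665)],.115,(0,0,640,480),1.2,"pics/w7.png")
d=arm.snapshot("scene");cv2.imwrite("pics/s7.png",cv2.resize(d["img"][200:380,180:420],None,fx=3.3,fy=3.3,interpolation=cv2.INTER_CUBIC))
E
```

```text
pos [0.6569 0.0225 0.0966] jaw 1.68 tooly [-0.005 -0.019 -1.   ] shift mm [-1.8 26.7 -0.3] spin -0.006 F [-0.5  0.8 -6.8] w 0.399 j [ 0.04  0.94 -0.3   1.56  0.4   0.71  1.23] t 11.63
```

View pics/w7.png

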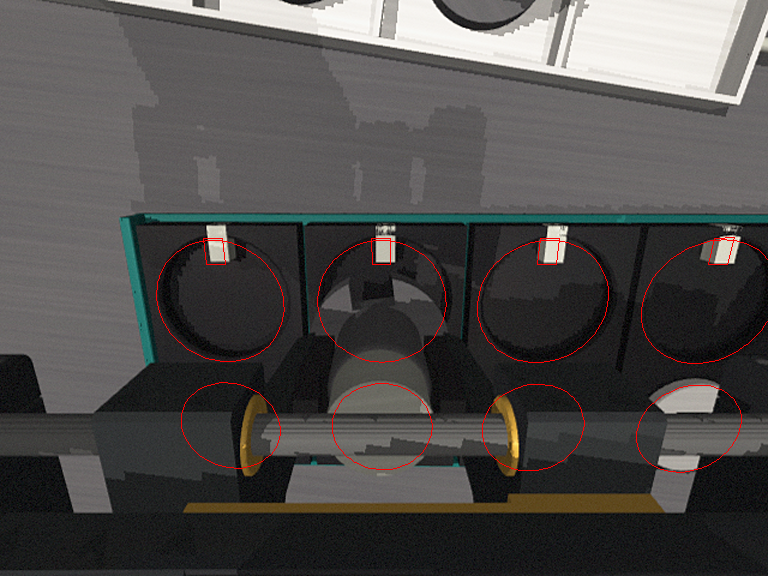

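View pics/s7.png

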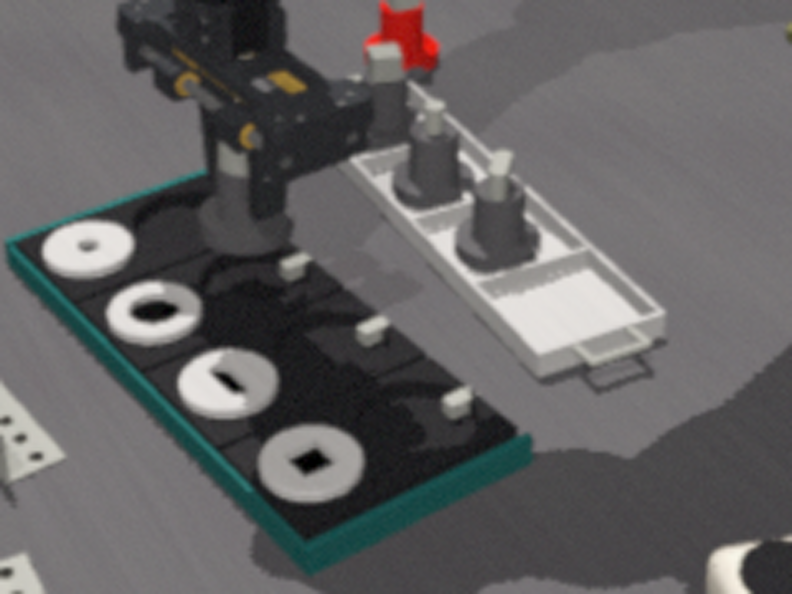

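```bash
python3 - <<'E'
from ov import *
d=pickle.load(open("w7.pkl","rb"))
for x,y,t in [(.6569,.0225,.115),(.6569,.0225,.06)]:
    ov("w7.pkl",[(x,y,t)],(220,160,400,330),4,"pics/w7_%d.png"%(t*1000),z=.071)
E
```

```text
(no output)
```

View pics/w7_115.png

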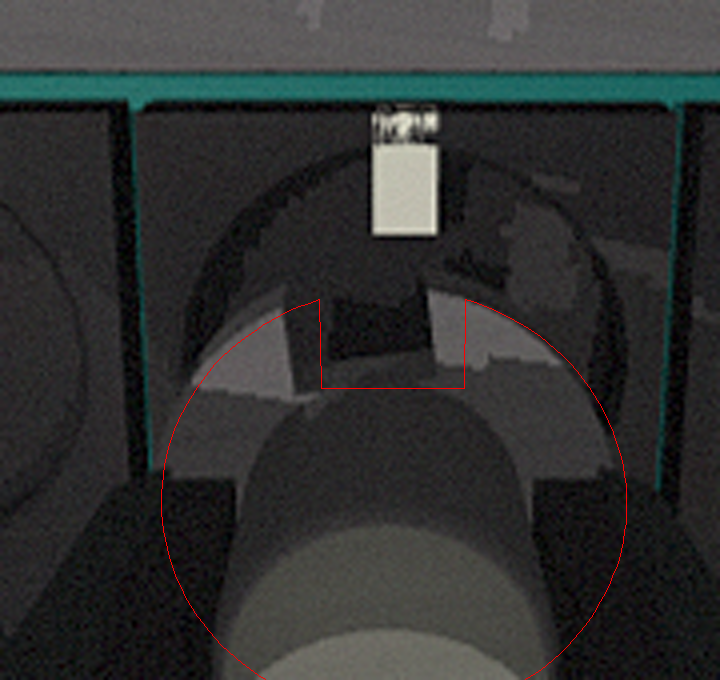

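The notch, at crop (357,340), is turned about +0.15 rad relative to the key. I'll correct the yaw and lower further.

Call:
drive_tool([
  [-1,6,0],
  [-1,8,0],
  [0,8,0],
  [0,4,0],
  [0,0,0],
], spin=[0.07,0.07,0.01,0,0], fingers=[200,200,200,200,200])

```text
clock: 12.15
eef_pos: [0.6596, 0.0227, 0.0752]
eef_rot: [0.713, -0.014, 0.018, -0.701]
contact_force: [0.2, -0.0, -6.5]
gripper_width: 0.399
```

```bash
python3 p.py .655 .022 .05 1.536; python3 - <<'E'
from ov import *
from rig import arm
d=arm.snapshot("wrist");pickle.dump(d,open("w8.pkl","wb"))
p=arm.get_state()["eef_pos"]
ov("w8.pkl",[(p[0],p[1],.115)],(220,160,400,330),4,"pics/w8.png",z=p[2]-.0256)
E
```

```text
pos [0.6596 0.0227 0.0752] jaw 1.525 tooly [ 0.006 -0.017 -1.   ] shift mm [-4.8 25.2 -0.5] spin -0.011 F [ 0.2 -0.  -6.5] w 0.399 j [ 0.02  0.97 -0.25  1.57  0.37  0.65  1.1 ] t 12.15
```

View pics/w8.png

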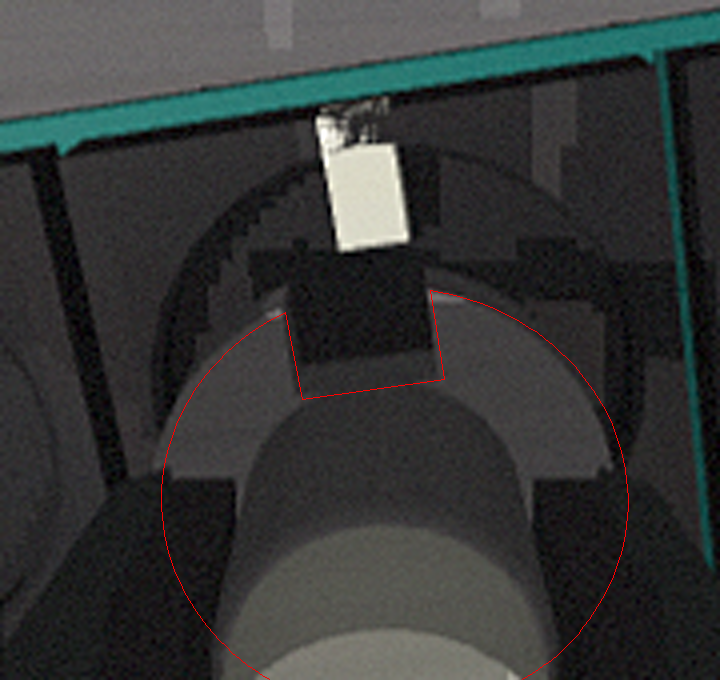

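The notch now matches the 0.115 model. I'll trim x and lower.

Call:
drive_tool([
  [-5,0,0],
  [-1,6,0],
  [-1,6,0],
  [0,0,0],
], spin=[0,0,0,0], fingers=[200,200,200,200])

```text
clock: 12.53
eef_pos: [0.6533, 0.0231, 0.0642]
eef_rot: [0.713, -0.012, 0.019, -0.701]
contact_force: [-0.7, 0.5, -6.8]
gripper_width: 0.397
```

```bash
python3 p.py .655 .022 .05 1.536
```

```text
pos [0.6533 0.0231 0.0642] jaw 1.527 tooly [ 0.009 -0.016 -1.   ] shift mm [ 1.6 14.2 -0.8] spin -0.009 F [-0.7  0.5 -6.8] w 0.397 j [ 0.01  0.97 -0.24  1.6   0.38  0.61  1.09] t 12.53
```

Call:
drive_tool([
  [1,5,-1],
  [0,4,0],
  [0,3,0],
  [0,0,0],
], spin=[0,0,0,0], fingers=[200,200,200,200])

```text
clock: 12.87
eef_pos: [0.6545, 0.0216, 0.0505]
eef_rot: [0.713, -0.012, 0.019, -0.701]
contact_force: [-0.6, 0.5, -6.8]
gripper_width: 0.399
```

```bash
python3 p.py .655 .022 .05 1.536; python3 - <<'E'
from ov import *
from rig import arm
d=arm.snapshot("wrist");cv2.imwrite("pics/w9.png",cv2.resize(d["img"][130:360,180:460],None,fx=2.5,fy=2.5))
E
```

```text
pos [0.6545 0.0216 0.0505] jaw 1.527 tooly [ 0.009 -0.016 -1.   ] shift mm [0.5 0.5 0.5] spin -0.009 F [-0.6  0.5 -6.8] w 0.399 j [ 0.01  0.99 -0.23  1.6   0.38  0.59  1.09] t 12.87
```

View pics/w9.png

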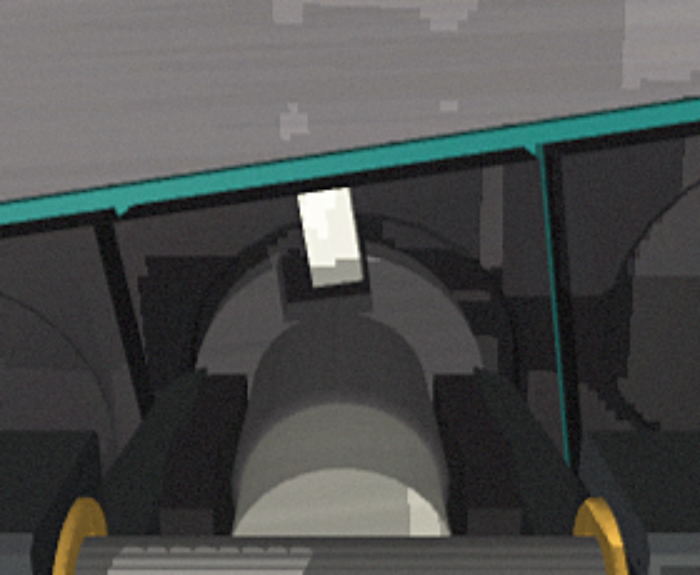

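The key (330,260) lies within the notch (280–370). There's no floor contact yet, so I'll lower in small rows.

Call:
drive_tool([
  [0,2,0],
  [0,2,0],
], spin=[0,0], fingers=[200,200])

```text
clock: 13.08
eef_pos: [0.6559, 0.0213, 0.0495]
eef_rot: [0.713, -0.012, 0.02, -0.701]
contact_force: [-7.5, -1.2, 17.5]
gripper_width: 0.401
```

```bash
python3 p.py .655 .022 .05 1.536
```

```text
pos [0.6559 0.0213 0.0495] jaw 1.526 tooly [ 0.011 -0.017 -1.   ] shift mm [-1.  -0.5  0.6] spin -0.01 F [-7.5 -1.2 17.5] w 0.401 j [ 0.01  1.   -0.23  1.59  0.38  0.59  1.09] t 13.08
```

It's on the floor at the expected z of 0.0495 with 17.5 N. I'll release and rise.

Call:
drive_tool([
  [0,0,0],
  [0,0,0],
  [0,0,0],
  [0,0,0],
  [0,0,0],
  [0,-8,0],
  [0,-12,0],
  [0,-12,0],
  [0,-15,0],
  [0,-15,0],
  [0,-15,0],
  [0,-15,0],
  [0,-10,0],
  [0,0,0],
], spin=[0,0,0,0,0,0,0,0,0,0,0,0,0,0], fingers=[130,110,100,100,100,100,100,100,100,100,100,100,80,80])

```text
clock: 14.25
eef_pos: [0.6595, 0.0246, 0.1697]
eef_rot: [0.712, -0.006, 0.026, -0.702]
contact_force: [0.2, -0.5, 0.8]
gripper_width: 0.685
```

```bash
python3 p.py .4829 -.037 .16 .707; python3 - <<'E'
from ov import *
from rig import arm
d=arm.snapshot("wrist");cv2.imwrite("pics/w10.png",d["img"]);pickle.dump(d,open("w10.pkl","wb"))
E
```

```text
pos [0.6595 0.0246 0.1697] jaw 1.527 tooly [ 0.028 -0.014 -1.   ] shift mm [-174.     5.6  -69.2] spin 0.82 F [ 0.2 -0.5  0.8] w 0.685 j [ 0.04  0.83 -0.29  1.55  0.33  0.78  1.14] t 14.25
```

View pics/w10.png

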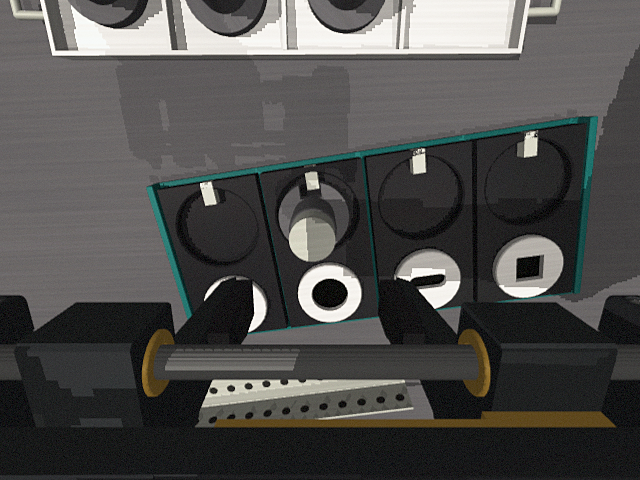

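Large round is seated, with the key showing inside its notch at (311,180). Next is small round.

Call:
drive_tool([
  [-12,0,-5],
  [-12,0,-5],
  [-12,0,-5],
  [-12,0,-5],
  [-12,0,-5],
  [-12,0,-5],
  [-12,0,-5],
  [-12,0,-5],
  [-12,0,-5],
  [-12,0,-5],
  [-12,0,-5],
  [-12,0,-5],
  [-10,0,-3],
  [0,0,0],
], spin=[0,0,0,0,0,0,0,0,0,0,0,0,0,0], fingers=[80,80,80,80,80,80,80,80,80,80,80,80,80,80])

```text
clock: 15.47
eef_pos: [0.4884, -0.0346, 0.1577]
eef_rot: [0.712, -0.011, 0.019, -0.702]
contact_force: [-1.2, 0.7, -0.2]
gripper_width: 0.688
```

```bash
python3 p.py .4829 -.037 .16 .707
```

```text
pos [ 0.4884 -0.0346  0.1577] jaw 1.527 tooly [ 0.011 -0.014 -1.   ] shift mm [-5.4 -2.3 -2.7] spin 0.82 F [-1.2  0.7 -0.2] w 0.688 j [ 0.12  0.68 -0.24  2.07  0.4   0.43  1.09] t 15.47
```

Call:
drive_tool([
  [0,0,0],
  [0,0,0],
  [0,0,0],
  [0,0,0],
  [0,0,0],
  [0,0,0],
  [0,0,0],
  [0,0,0],
], spin=[0.115,0.115,0.115,0.115,0.115,0.115,0.115,0], fingers=[80,80,80,80,80,80,80,80])

```text
clock: 16.13
eef_pos: [0.4914, -0.033, 0.1549]
eef_rot: [0.641, -0.298, 0.308, -0.637]
contact_force: [0.3, -0.6, -0.6]
gripper_width: 0.684
```

```bash
python3 p.py .4829 -.037 .16 .707;  python3 - <<'E'
from ov import *
from rig import arm
d=arm.snapshot("wrist");pickle.dump(d,open("w11.pkl","wb"))
ov("w11.pkl",[(.4829,-.037,-.864)],(0,0,640,480),1.2,"pics/w11.png")
E
```

```text
pos [ 0.4914 -0.033   0.1549] jaw 0.685 tooly [ 0.01  -0.012 -1.   ] shift mm [-2.2 -5.1 -9.1] spin -0.022 F [ 0.3 -0.6 -0.6] w 0.684 j [-0.02  0.68 -0.03  2.07  0.08  0.39  0.57] t 16.13
```

View pics/w11.png

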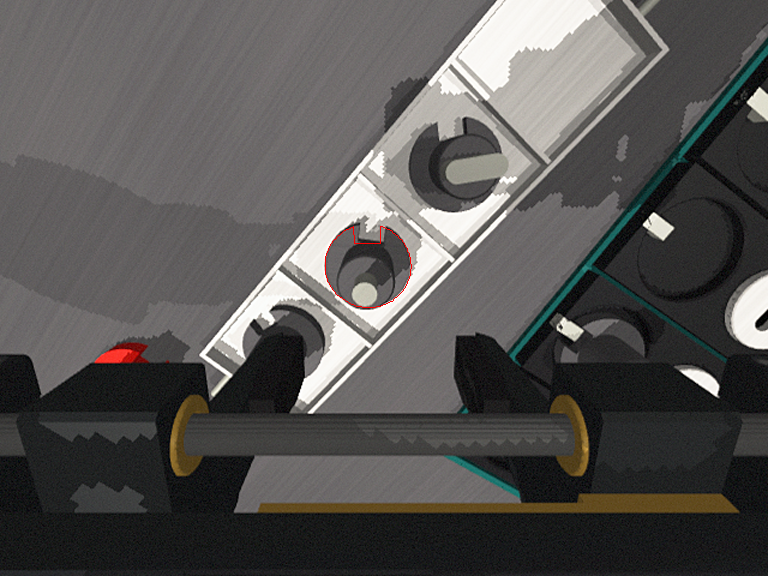

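The SR model matches. I'll shift and descend.

Call:
drive_tool([
  [-2,0,-9],
  [0,10,0],
  [0,14,0],
  [0,14,0],
  [0,14,0],
  [0,14,0],
  [0,10,0],
  [0,0,0],
], spin=[-0.02,0,0,0,0,0,0,0], fingers=[80,80,80,80,80,80,80,80])

```text
clock: 16.85
eef_pos: [0.4815, -0.0395, 0.076]
eef_rot: [0.649, -0.28, 0.289, -0.646]
contact_force: [-0.0, 0.2, 0.8]
gripper_width: 0.684
```

```bash
python3 p.py .4829 -.037 .038 .707
```

```text
pos [ 0.4815 -0.0395  0.076 ] jaw 0.742 tooly [ 0.01  -0.009 -1.   ] shift mm [-1.4 38.   2.6] spin 0.035 F [-0.   0.2  0.8] w 0.684 j [-0.01  0.83 -0.02  2.13  0.12  0.17  0.6 ] t 16.85
```

Call:
drive_tool([
  [-1,12,2],
  [0,12,0],
  [0,0,0],
], spin=[0.03,0,0], fingers=[80,80,80])

```text
clock: 17.1
eef_pos: [0.4816, -0.0383, 0.052]
eef_rot: [0.645, -0.288, 0.297, -0.643]
contact_force: [0.0, 0.6, 0.6]
gripper_width: 0.683
```

```bash
python3 p.py .4829 -.037 .038 .707; python3 - <<'E'
from ov import *
from rig import arm
d=arm.snapshot("wrist");cv2.imwrite("pics/w12.png",cv2.resize(d["img"][130:420,140:500],None,fx=2,fy=2))
E
```

```text
pos [ 0.4816 -0.0383  0.052 ] jaw 0.718 tooly [ 0.009 -0.008 -1.   ] shift mm [-0.3 14.   1.8] spin 0.011 F [0.  0.6 0.6] w 0.683 j [-0.02  0.88 -0.01  2.13  0.11  0.12  0.58] t 17.1
```

View pics/w12.png

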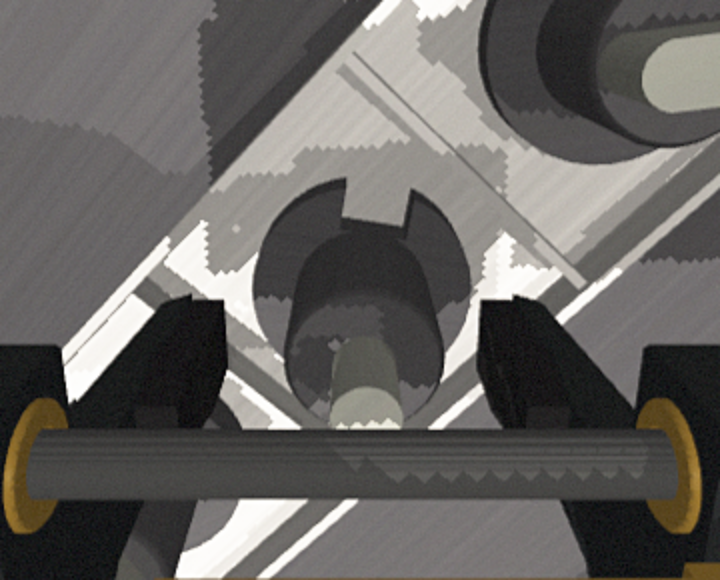

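Call:
drive_tool([
  [0,8,2],
  [0,4,0],
  [0,0,0],
], spin=[0.01,0,0], fingers=[80,80,80])

```text
clock: 17.4
eef_pos: [0.4843, -0.0372, 0.0418]
eef_rot: [0.643, -0.29, 0.3, -0.642]
contact_force: [0.2, 0.2, -0.4]
gripper_width: 0.682
```

Call:
drive_tool([
  [0,0,0],
  [0,0,0],
  [0,0,0],
  [0,0,0],
  [0,0,0],
  [0,0,0],
  [0,0,0],
], spin=[0,0,0,0,0,0,0], fingers=[200,200,200,200,200,200,200])

```text
clock: 17.98
eef_pos: [0.4846, -0.0374, 0.0427]
eef_rot: [0.643, -0.29, 0.3, -0.642]
contact_force: [-0.0, -0.7, -1.8]
gripper_width: 0.398
```

```bash
python3 p.py .4829 -.037 .15 .707
```

```text
pos [ 0.4846 -0.0374  0.0427] jaw 0.71 tooly [ 0.013 -0.007 -1.   ] shift mm [   0.2 -107.3   -0.5] spin 0.003 F [-0.  -0.7 -1.8] w 0.398 j [-0.02  0.9  -0.    2.13  0.11  0.1   0.58] t 17.98
```

Call:
drive_tool([
  [0,-8,0],
  [0,-14,0],
  [0,-14,0],
  [0,-14,0],
  [0,-14,0],
  [0,-14,0],
  [0,-14,0],
  [0,-10,0],
  [0,0,0],
], spin=[0,0,0,0,0,0,0,0,0], fingers=[200,200,200,200,200,200,200,200,200])

```text
clock: 18.73
eef_pos: [0.4771, -0.0363, 0.1486]
eef_rot: [0.645, -0.294, 0.295, -0.64]
contact_force: [-0.0, 0.1, -6.7]
gripper_width: 0.398
```

```bash
python3 p.py .665 -.066 .15 1.686
```

```text
pos [ 0.4771 -0.0363  0.1486] jaw 0.711 tooly [-0.001 -0.007 -1.   ] shift mm [145.2  -1.4 123. ] spin -0.975 F [-0.   0.1 -6.7] w 0.398 j [ 0.    0.68 -0.04  2.1   0.1   0.36  0.59] t 18.73
```

Call:
drive_tool([
  [6,0,5],
  [9,-1,8],
  [9,-1,8],
  [9,-1,8],
  [9,-1,8],
  [9,-1,8],
  [9,0,8],
  [9,0,8],
  [9,0,8],
  [9,0,8],
  [9,0,8],
  [9,0,8],
  [9,0,8],
  [9,0,8],
  [9,0,7],
  [6,0,4],
  [0,0,0],
], spin=[0,0,0,0,0,0,0,0,0,0,0,0,0,0,0,0,0], fingers=[200,200,200,200,200,200,200,200,200,200,200,200,200,200,200,200,200])

```text
clock: 20.15
eef_pos: [0.6565, -0.0655, 0.1297]
eef_rot: [0.651, -0.306, 0.283, -0.635]
contact_force: [-0.3, -0.6, -5.7]
gripper_width: 0.399
```

```bash
python3 p.py .665 -.066 .15 1.686
```

```text
pos [ 0.6565 -0.0655  0.1297] jaw 0.713 tooly [-0.04  -0.008 -0.999] shift mm [  5.5 -20.7   5.4] spin -0.973 F [-0.3 -0.6 -5.7] w 0.399 j [ 0.06  0.9  -0.06  1.51  0.08  0.77  0.67] t 20.15
```

Call:
drive_tool([
  [0,0,0],
  [0,0,0],
  [0,0,0],
  [0,0,0],
  [0,0,0],
  [0,0,0],
  [0,0,0],
  [0,0,0],
  [0,0,0],
  [0,0,0],
], spin=[-0.1,-0.1,-0.1,-0.1,-0.1,-0.1,-0.1,-0.1,-0.1,0], fingers=[200,200,200,200,200,200,200,200,200,200])

```text
clock: 20.98
eef_pos: [0.6443, -0.0666, 0.115]
eef_rot: [0.708, 0.006, -0.055, -0.704]
contact_force: [0.3, 0.1, -6.9]
gripper_width: 0.402
```

```bash
python3 p.py .665 -.066 .10 1.686
```

```text
pos [ 0.6443 -0.0666  0.115 ] jaw 1.658 tooly [-0.069 -0.009 -0.998] shift mm [21.7 13.5 -1.1] spin -0.028 F [ 0.3  0.1 -6.9] w 0.402 j [ 0.19  0.93 -0.32  1.52  0.36  0.82  1.38] t 20.98
```

Call:
drive_tool([
  [-30,-10,0],
  [-35,-10,0],
  [-35,-10,0],
  [-8,0,0],
  [0,0,0],
], spin=[0,0,0,0,0], fingers=[200,200,200,200,200])

```text
clock: 21.4
eef_pos: [0.5306, -0.0759, 0.1483]
eef_rot: [0.708, -0.003, -0.053, -0.704]
contact_force: [0.8, 0.5, -6.5]
gripper_width: 0.401
```

```bash
python3 p.py .665 -.066 .13 1.686
```

```text
pos [ 0.5306 -0.0759  0.1483] jaw 1.642 tooly [-0.079 -0.008 -0.997] shift mm [135.8   7.6   0.4] spin -0.044 F [ 0.8  0.5 -6.5] w 0.401 j [ 0.24  0.77 -0.32  1.85  0.37  0.66  1.33] t 21.4
```

Call:
drive_tool([
  [6,0,0],
  [9,0,0],
  [9,0,0],
  [9,0,0],
  [9,0,0],
  [9,0,0],
  [9,0,0],
], spin=[0,0,0,0,0,0,0], fingers=[200,200,200,200,200,200,200])

```text
clock: 21.98
eef_pos: [0.6023, -0.0706, 0.1408]
eef_rot: [0.708, -0.004, -0.047, -0.705]
contact_force: [-0.5, -0.6, -6.1]
gripper_width: 0.399
```

```bash
python3 p.py .665 -.066 .13 1.686
```

```text
pos [ 0.6023 -0.0706  0.1408] jaw 1.632 tooly [-0.072 -0.006 -0.997] shift mm [63.5  6.2  0.8] spin -0.054 F [-0.5 -0.6 -6.1] w 0.399 j [ 0.21  0.85 -0.32  1.64  0.35  0.78  1.36] t 21.98
```

Call:
drive_tool([
  [-25,0,0],
  [-25,0,0],
  [-25,0,0],
], spin=[0,0,0], fingers=[200,200,200])

```text
clock: 22.23
eef_pos: [0.5444, -0.0711, 0.1434]
eef_rot: [-0.706, -0.004, 0.038, 0.707]
contact_force: [0.4, -0.0, -5.8]
gripper_width: 0.403
```

```bash
python3 p.py .665 -.066 .13 1.686
```

```text
pos [ 0.5444 -0.0711  0.1434] jaw 1.63 tooly [-0.049  0.    -0.999] shift mm [121.2   7.5  -2. ] spin -0.056 F [ 0.4 -0.  -5.8] w 0.403 j [ 0.23  0.78 -0.31  1.84  0.37  0.63  1.32] t 22.23
```

Call:
drive_tool([
  [10,0,0],
  [10,0,0],
  [10,0,0],
  [10,0,0],
  [10,0,0],
  [10,0,0],
], spin=[0,0,0,0,0,0], fingers=[200,200,200,200,200,200])

```text
clock: 22.73
eef_pos: [0.6077, -0.0663, 0.1354]
eef_rot: [-0.706, 0.001, 0.04, 0.708]
contact_force: [0.2, 0.3, -5.8]
gripper_width: 0.398
```

```bash
python3 p.py .665 -.066 .13 1.686
```

```text
pos [ 0.6077 -0.0663  0.1354] jaw 1.626 tooly [-0.058  0.001 -0.998] shift mm [57.5  2.1 -2.8] spin -0.06 F [ 0.2  0.3 -5.8] w 0.398 j [ 0.21  0.86 -0.32  1.64  0.35  0.76  1.34] t 22.73
```

Call:
drive_tool([
  [-35,0,0],
  [-35,0,0],
  [-20,0,0],
  [5,0,0],
  [7,0,0],
  [7,0,0],
  [7,0,0],
  [7,0,0],
  [7,0,0],
  [7,0,0],
  [7,0,0],
  [7,0,0],
  [7,0,0],
], spin=[0,0,0,0,0,0,0,0,0,0,0,0,0], fingers=[200,200,200,200,200,200,200,200,200,200,200,200,200])

```text
clock: 23.82
eef_pos: [0.628, -0.0607, 0.1331]
eef_rot: [-0.703, -0.011, 0.022, 0.711]
contact_force: [0.7, 0.3, -6.5]
gripper_width: 0.398
```

```bash
python3 p.py .665 -.066 .13 1.686
```

```text
pos [ 0.628  -0.0607  0.1331] jaw 1.618 tooly [-0.017  0.012 -1.   ] shift mm [36.7  2.4 -7.1] spin -0.068 F [ 0.7  0.3 -6.5] w 0.398 j [ 0.2   0.87 -0.32  1.62  0.35  0.73  1.34] t 23.82
```

Call:
drive_tool([
  [7,0,-1],
  [7,0,-1],
  [7,0,-1],
  [7,0,-1],
  [5,0,-1],
  [0,8,0],
  [0,10,0],
  [0,10,0],
  [0,6,0],
  [0,0,0],
], spin=[0,0,0,0,-0.03,-0.03,0,0,0,0], fingers=[200,200,200,200,200,200,200,200,200,200])

```text
clock: 24.65
eef_pos: [0.6823, -0.0595, 0.0907]
eef_rot: [-0.699, -0.037, 0.037, 0.713]
contact_force: [-1.3, 0.4, -6.5]
gripper_width: 0.397
```

```bash
python3 p.py .665 -.066 .07 1.686; cat > look.py <<'E'
import sys
from ov import *
from rig import arm
off=float(sys.argv[2]);sx,sy=float(sys.argv[3]),float(sys.argv[4])
d=arm.snapshot("wrist");pickle.dump(d,open("wl.pkl","wb"))
p=arm.get_state()["eef_pos"]
x0,y0,x1,y1=200,130,420,330;k=3
big=cv2.resize(d["img"][y0:y1,x0:x1],None,fx=k,fy=k,interpolation=cv2.INTER_CUBIC)
for P,c in [(head(d,p[0],p[1],.115,z=p[2]-off+.012),(0,0,255))]+[(q,(0,255,255)) for q in st(d,(sx,sy),.115)[:2]]:
    cv2.polylines(big,[(((P-[x0,y0])+.5)*k).astype(int)],True,c,1)
cv2.imwrite(sys.argv[1],big)
E
python3 look.py pics/w13.png .0397 .665 -.066
```

```text
pos [ 0.6823 -0.0595  0.0907] jaw 1.676 tooly [-0.001  0.019 -1.   ] shift mm [-18.   20.5  -5.1] spin -0.01 F [-1.3  0.4 -6.5] w 0.397 j [ 0.19  0.98 -0.33  1.47  0.38  0.75  1.4 ] t 24.65
```

View pics/w13.png

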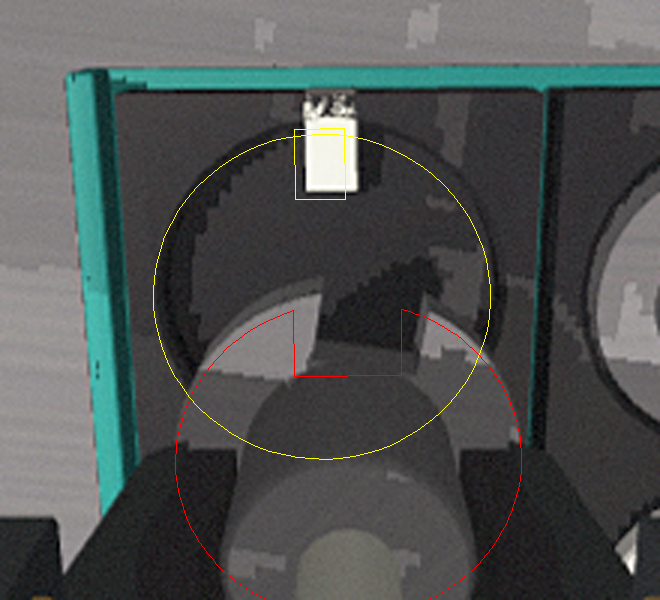

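The notch centre (372,300) shows the yaw about 0.15 low, and the key sits about 1.4 mm to +y. I'll correct both.

Call:
drive_tool([
  [-6,0,-2],
  [-6,0,-2],
  [-6,0,-2],
  [0,5,0],
  [0,6,0],
  [0,0,0],
], spin=[0,0,0,-0.08,-0.08,0], fingers=[200,200,200,200,200,200])

```text
clock: 25.2
eef_pos: [0.6613, -0.0697, 0.0817]
eef_rot: [-0.695, -0.096, 0.095, 0.706]
contact_force: [-1.0, -0.7, -5.8]
gripper_width: 0.399
```

```bash
python3 p.py .664 -.065 .052 1.836;python3 look.py pics/w14.png .0397 .664 -.065
```

```text
pos [ 0.6613 -0.0697  0.0817] jaw 1.841 tooly [-0.001  0.016 -1.   ] shift mm [ 3.7 29.8  3.3] spin 0.005 F [-1.  -0.7 -5.8] w 0.399 j [ 0.23  0.98 -0.36  1.54  0.44  0.71  1.51] t 25.2
```

View pics/w14.png

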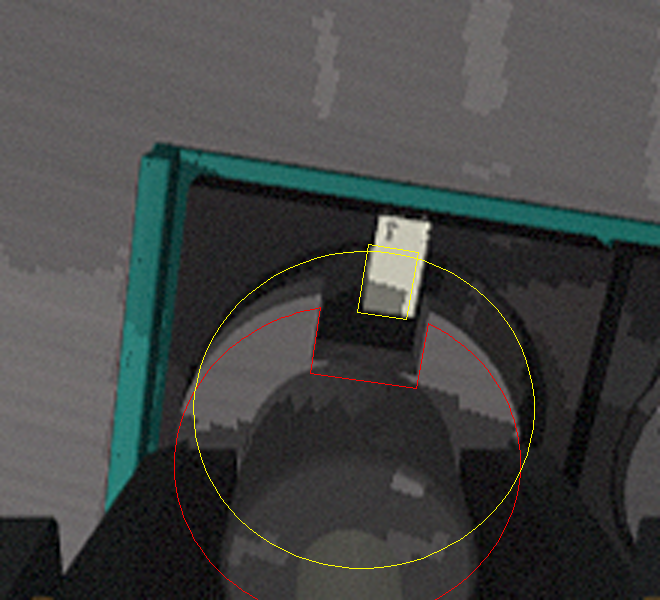

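Yaw matches. I'll trim and lower.

Call:
drive_tool([
  [4,0,4],
  [0,6,0],
  [0,6,0],
  [0,5,0],
  [0,0,0],
], spin=[0,0,0,0,0], fingers=[200,200,200,200,200])

```text
clock: 25.67
eef_pos: [0.6658, -0.0641, 0.0664]
eef_rot: [-0.696, -0.094, 0.09, 0.707]
contact_force: [-0.8, -0.6, -7.0]
gripper_width: 0.397
```

```bash
python3 p.py .664 -.0645 .052 1.836
```

```text
pos [ 0.6658 -0.0641  0.0664] jaw 1.831 tooly [ 0.004  0.016 -1.   ] shift mm [-2.  14.4 -0.1] spin -0.005 F [-0.8 -0.6 -7. ] w 0.397 j [ 0.21  1.   -0.35  1.54  0.45  0.68  1.49] t 25.67
```

Call:
drive_tool([
  [-2,5,0],
  [0,5,0],
  [0,3,0],
  [0,2,0],
], spin=[0,0,0,0], fingers=[200,200,200,200])

```text
clock: 26.0
eef_pos: [0.6647, -0.0637, 0.0518]
eef_rot: [-0.696, -0.094, 0.089, 0.706]
contact_force: [-6.8, 1.0, 20.1]
gripper_width: 0.401
```

```bash
python3 p.py .664 -.0645 .052 1.836;python3 look.py pics/w15.png .0397 .664 -.0645
```

```text
pos [ 0.6647 -0.0637  0.0518] jaw 1.831 tooly [ 0.005  0.016 -1.   ] shift mm [-0.8 -0.2 -0.6] spin -0.005 F [-6.8  1.  20.1] w 0.401 j [ 0.21  1.02 -0.34  1.54  0.46  0.65  1.48] t 26.0
```

View pics/w15.png

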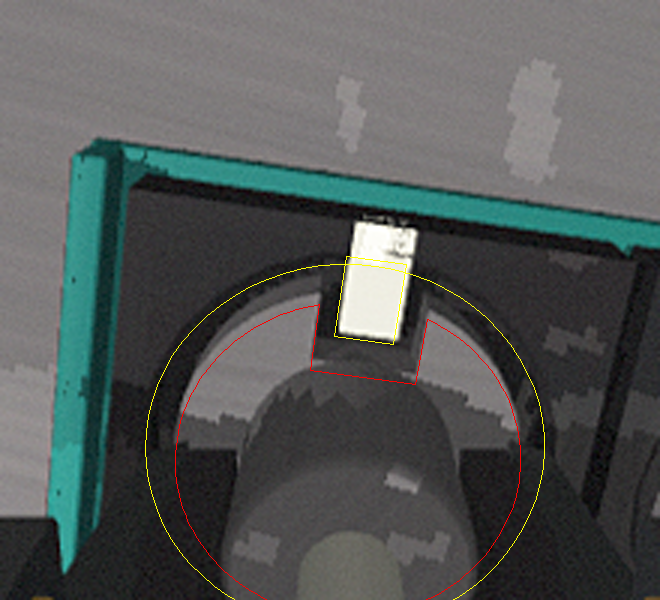

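The key (375,290) is centred in the notch and the floor was reached at z 0.0518, as expected. I'll release, rise and go to the square.

Call:
drive_tool([
  [0,0,0],
  [0,0,0],
  [0,0,0],
  [0,0,0],
  [0,-8,0],
  [0,-12,0],
  [0,-12,0],
  [0,-14,0],
  [0,-14,0],
  [0,-14,0],
  [0,-14,0],
  [0,-8,0],
  [0,0,0],
], spin=[0,0,0,0,0,0,0,0,0,0,0,0,0], fingers=[130,110,100,100,100,100,100,100,100,100,100,80,80])

```text
clock: 27.13
eef_pos: [0.6691, -0.0651, 0.1651]
eef_rot: [-0.696, -0.1, 0.083, 0.706]
contact_force: [0.7, 0.4, -0.8]
gripper_width: 0.684
```

```bash
python3 p.py .4745 -.1245 .15 1.09; python3 - <<'E'
from rig import arm
import cv2,pickle
d=arm.snapshot("wrist");cv2.imwrite("pics/w16.png",d["img"])
E
```

```text
pos [ 0.6691 -0.0651  0.1651] jaw 1.83 tooly [ 0.022  0.016 -1.   ] shift mm [-203.6   10.    -7.7] spin 0.74 F [ 0.7  0.4 -0.8] w 0.684 j [ 0.24  0.87 -0.4   1.5   0.39  0.83  1.54] t 27.13
```

View pics/w16.png

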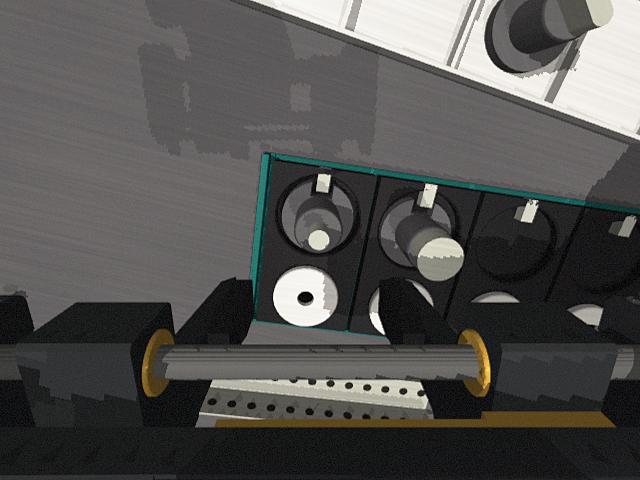

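Both punches stand seated at (317,215) and (420,225). On to the square punch.

Call:
drive_tool([
  [-8,0,0],
  [-12,0,0],
  [-12,0,0],
  [-12,0,0],
  [-12,0,0],
  [-12,0,-1],
  [-12,0,-1],
  [-12,0,-1],
  [-12,0,-1],
  [-12,0,-1],
  [-12,0,-1],
  [-12,0,-1],
  [-12,0,0],
  [-12,0,0],
  [-12,0,0],
  [-12,0,0],
  [-8,0,0],
  [-4,0,0],
  [0,0,0],
], spin=[0,0,0,0,0,0,0,0,0,0,0,0,0,0,0,0,0,0,0], fingers=[80,80,80,80,80,80,80,80,80,80,80,80,80,80,80,80,80,80,80])

```text
clock: 28.77
eef_pos: [0.4447, -0.1271, 0.1484]
eef_rot: [-0.693, -0.086, 0.095, 0.709]
contact_force: [0.6, -0.3, -0.0]
gripper_width: 0.687
```

Call:
drive_tool([
  [0,0,0],
  [0,0,0],
  [0,0,0],
  [0,0,0],
  [0,0,0],
  [0,0,0],
  [0,0,0],
  [0,0,0],
], spin=[0.1,0.1,0.1,0.1,0.1,0.1,0.1,0.0], fingers=[80,80,80,80,80,80,80,80])

```text
clock: 29.43
eef_pos: [0.4493, -0.1251, 0.1474]
eef_rot: [-0.68, 0.172, -0.16, 0.694]
contact_force: [-0.3, 0.5, -0.2]
gripper_width: 0.685
```

```bash
python3 p.py .4745 -.1245 .15 1.09;  python3 - <<'E'
from ov import *
from rig import arm
d=arm.snapshot("wrist");pickle.dump(d,open("w17.pkl","wb"))
ov("w17.pkl",[(.4745,-.1245,-.45)],(100,0,540,330),1.8,"pics/w17.png")
E
```

```text
pos [ 0.4493 -0.1251  0.1474] jaw 1.097 tooly [-0.011  0.023 -1.   ] shift mm [22.1 -2.8 12.1] spin 0.007 F [-0.3  0.5 -0.2] w 0.685 j [ 0.29  0.68 -0.16  2.12  0.22  0.37  1.05] t 29.43
```

View pics/w17.png

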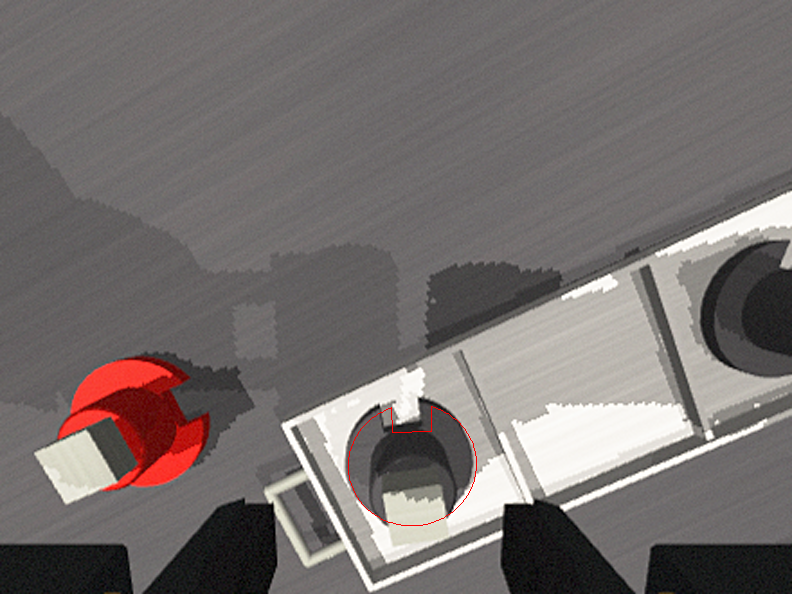

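The SQ head matches to about 1.5 mm, and the refined pose is (0.473, -0.1245), yaw -0.42. I'll move and descend.

```bash
python3 p.py .473 -.1245 .15 1.15
```

```text
pos [ 0.4493 -0.1251  0.1474] jaw 1.101 tooly [-0.011  0.023 -1.   ] shift mm [20.8 -2.8 11.3] spin -0.049 F [-0.2 -0.6 -0.6] w 0.687 j [ 0.29  0.68 -0.16  2.12  0.22  0.37  1.05] t 29.48
```

Call:
drive_tool([
  [10,0,5],
  [10,0,5],
  [0,0,0],
  [0,10,0],
  [0,14,0],
  [0,14,0],
  [0,14,0],
  [0,14,0],
  [0,6,0],
  [0,0,0],
], spin=[0,0,-0.05,0,0,0,0,0,0,0], fingers=[80,80,80,80,80,80,80,80,80,80])

```text
clock: 30.32
eef_pos: [0.4775, -0.1217, 0.0723]
eef_rot: [-0.685, 0.137, -0.132, 0.703]
contact_force: [0.2, 0.7, -0.3]
gripper_width: 0.688
```

```bash
python3 p.py .473 -.1245 .042 1.15
```

```text
pos [ 0.4775 -0.1217  0.0723] jaw 1.188 tooly [-0.003  0.026 -1.   ] shift mm [-2.7 30.2 -5. ] spin 0.038 F [ 0.2  0.7 -0.3] w 0.688 j [ 0.25  0.84 -0.12  2.08  0.29  0.24  1.07] t 30.32
```

Call:
drive_tool([
  [-3,0,-5],
  [0,10,0],
  [0,12,0],
  [0,5,0],
  [0,0,0],
], spin=[0.03,0,0,0,0], fingers=[80,80,80,80,80])

```text
clock: 30.73
eef_pos: [0.4738, -0.1254, 0.0453]
eef_rot: [-0.683, 0.146, -0.144, 0.701]
contact_force: [0.8, 0.2, 0.5]
gripper_width: 0.688
```

```bash
python3 p.py .473 -.1245 .042 1.15; python3 - <<'E'
from ov import *
from rig import arm
d=arm.snapshot("wrist");cv2.imwrite("pics/w18.png",cv2.resize(d["img"][130:420,140:500],None,fx=2,fy=2))
E
```

```text
pos [ 0.4738 -0.1254  0.0453] jaw 1.157 tooly [ 0.002  0.026 -1.   ] shift mm [-1.1  3.3  0.4] spin 0.007 F [0.8 0.2 0.5] w 0.688 j [ 0.24  0.9  -0.09  2.1   0.29  0.16  1.05] t 30.73
```

View pics/w18.png

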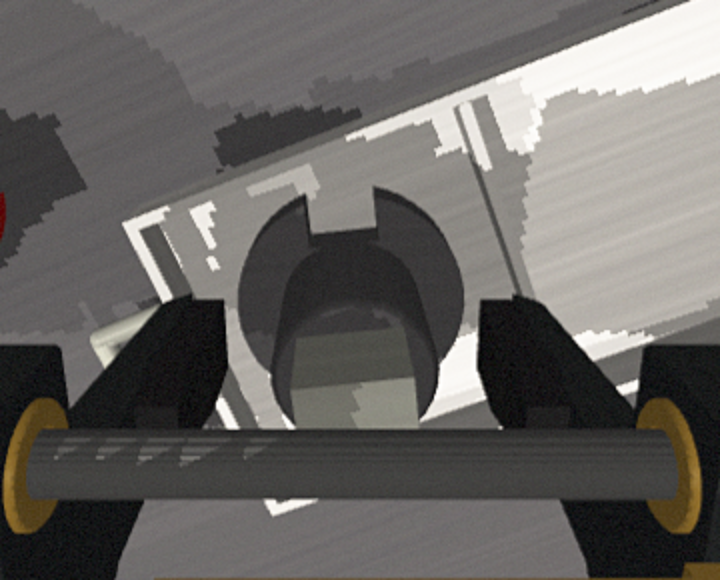

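It's centred. I'll close and lift.

Call:
drive_tool([
  [0,3,0],
  [0,0,0],
  [0,0,0],
  [0,0,0],
  [0,0,0],
  [0,0,0],
  [0,0,0],
  [0,0,0],
], spin=[0,0,0,0,0,0,0,0], fingers=[80,200,200,200,200,200,200,200])

```text
clock: 31.45
eef_pos: [0.4748, -0.1255, 0.0438]
eef_rot: [-0.683, 0.145, -0.145, 0.701]
contact_force: [0.1, 0.7, -1.8]
gripper_width: 0.404
```

```bash
python3 p.py .473 -.1245 .042 1.15
```

```text
pos [ 0.4748 -0.1255  0.0438] jaw 1.158 tooly [ 0.004  0.026 -1.   ] shift mm [-2.   1.8  0.1] spin 0.008 F [ 0.1  0.7 -1.8] w 0.404 j [ 0.23  0.9  -0.09  2.1   0.29  0.15  1.05] t 31.45
```

Call:
drive_tool([
  [0,-8,0],
  [0,-14,0],
  [0,-14,0],
  [0,-14,0],
  [0,-14,0],
  [0,-14,0],
  [0,-14,0],
  [0,-12,0],
  [0,-8,0],
  [0,0,0],
], spin=[0,0,0,0,0,0,0,0,0,0], fingers=[200,200,200,200,200,200,200,200,200,200])

```text
clock: 32.28
eef_pos: [0.4678, -0.1284, 0.1606]
eef_rot: [-0.684, 0.151, -0.14, 0.7]
contact_force: [0.1, -0.6, -5.9]
gripper_width: 0.399
```

```bash
python3 p.py .635 .196 .16 1.686
```

```text
pos [ 0.4678 -0.1284  0.1606] jaw 1.157 tooly [-0.01   0.026 -1.   ] shift mm [ 23.    7.5 364.1] spin -0.529 F [ 0.1 -0.6 -5.9] w 0.399 j [ 0.32  0.67 -0.2   2.05  0.23  0.45  1.1 ] t 32.28
```

Call:
drive_tool([
  [0,0,8],
  [1,-1,15],
  [1,-1,15],
  [1,-1,15],
  [1,-1,15],
  [1,-1,15],
  [1,-1,15],
  [1,-1,15],
  [1,-1,15],
  [1,0,15],
  [1,0,15],
  [1,0,15],
], spin=[0,0,0,0,0,0,0,0,0,0,0,0], fingers=[200,200,200,200,200,200,200,200,200,200,200,200])

```text
clock: 33.28
eef_pos: [0.5416, 0.0356, 0.161]
eef_rot: [-0.685, 0.16, -0.132, 0.698]
contact_force: [0.2, -0.0, -5.7]
gripper_width: 0.401
```

```bash
python3 p.py .635 .196 .16 1.686
```

```text
pos [0.5416 0.0356 0.161 ] jaw 1.154 tooly [-0.035  0.026 -0.999] shift mm [ 20.6   1.9 184.4] spin -0.532 F [ 0.2 -0.  -5.7] w 0.401 j [-0.03  0.73 -0.18  1.87  0.16  0.59  0.86] t 33.28
```

Call:
drive_tool([
  [0,0,0],
  [0,0,0],
  [0,0,0],
  [0,0,0],
  [0,0,0],
  [0,0,0],
  [0,0,0],
  [0,0,0],
  [0,0,0],
], spin=[-0.07,-0.07,-0.07,-0.07,-0.07,-0.07,-0.07,-0.04,0], fingers=[200,200,200,200,200,200,200,200,200])

```text
clock: 34.03
eef_pos: [0.5362, 0.0502, 0.1503]
eef_rot: [-0.692, -0.037, 0.073, 0.717]
contact_force: [0.1, -0.3, -5.6]
gripper_width: 0.401
```

```bash
python3 p.py .635 .196 .16 1.686
```

```text
pos [0.5362 0.0502 0.1503] jaw 1.726 tooly [-0.053  0.031 -0.998] shift mm [119.7 -10.5 129.1] spin 0.04 F [ 0.1 -0.3 -5.6] w 0.401 j [ 0.04  0.76 -0.34  1.87  0.33  0.62  1.24] t 34.03
```

Call:
drive_tool([
  [-35,0,20],
  [-35,0,20],
  [-15,0,10],
  [5,0,4],
  [7,0,4],
  [7,0,4],
  [7,0,4],
  [7,0,4],
  [7,0,4],
  [7,0,4],
  [7,0,4],
  [7,0,4],
  [7,0,4],
  [7,0,4],
], spin=[0,0,0,0,0,0,0,0,0,0,0,0,0,0], fingers=[200,200,200,200,200,200,200,200,200,200,200,200,200,200])

```text
clock: 35.2
eef_pos: [0.5238, 0.1464, 0.1485]
eef_rot: [-0.692, -0.031, 0.064, 0.718]
contact_force: [0.3, -0.3, -6.6]
gripper_width: 0.404
```

```bash
python3 p.py .635 .196 .16 1.686
```

```text
pos [0.5238 0.1464 0.1485] jaw 1.706 tooly [-0.049  0.033 -0.998] shift mm [116.3 -15.3  34.6] spin 0.02 F [ 0.3 -0.3 -6.6] w 0.404 j [-0.14  0.76 -0.31  1.87  0.3   0.59  1.08] t 35.2
```

Call:
drive_tool([
  [7,-1,2],
  [7,0,2],
  [7,0,2],
  [7,0,2],
  [7,0,2],
  [7,0,2],
  [7,0,2],
  [7,0,2],
  [7,0,2],
  [7,0,2],
  [7,0,2],
  [7,0,2],
], spin=[0,0,0,0,0,0,0,0,0,0,0,0], fingers=[200,200,200,200,200,200,200,200,200,200,200,200])

```text
clock: 36.2
eef_pos: [0.6238, 0.1816, 0.1411]
eef_rot: [-0.692, -0.027, 0.056, 0.719]
contact_force: [-0.1, 0.5, -5.8]
gripper_width: 0.399
```

```bash
python3 p.py .635 .196 .16 1.686
```

```text
pos [0.6238 0.1816 0.1411] jaw 1.687 tooly [-0.043  0.036 -0.998] shift mm [ 12.  -18.8  13.7] spin 0.001 F [-0.1  0.5 -5.8] w 0.399 j [-0.16  0.88 -0.32  1.54  0.28  0.79  1.11] t 36.2
```

Call:
drive_tool([
  [-35,0,0],
  [-35,0,0],
  [-20,0,0],
  [5,0,1],
  [7,0,1],
  [7,0,1],
  [7,0,1],
  [7,0,1],
  [7,0,1],
  [7,0,1],
  [7,0,1],
  [7,0,1],
  [7,0,1],
  [7,0,1],
  [7,0,1],
], spin=[0,0,0,0,0,0,0,0,0,0,0,0,0,0,0], fingers=[200,200,200,200,200,200,200,200,200,200,200,200,200,200,200])

```text
clock: 37.45
eef_pos: [0.6452, 0.1929, 0.1364]
eef_rot: [-0.69, -0.026, 0.04, 0.722]
contact_force: [-0.5, 0.5, -5.7]
gripper_width: 0.403
```

```bash
python3 p.py .635 .196 .10 1.686
```

```text
pos [0.6452 0.1929 0.1364] jaw 1.664 tooly [-0.022  0.045 -0.999] shift mm [-9.3 36.7  2.3] spin -0.022 F [-0.5  0.5 -5.7] w 0.403 j [-0.18  0.91 -0.31  1.49  0.27  0.8   1.1 ] t 37.45
```

Call:
drive_tool([
  [-4,4,1],
  [-5,10,1],
  [0,12,0],
  [0,12,0],
  [0,6,0],
  [0,0,0],
], spin=[0,0,0,0,0,0], fingers=[200,200,200,200,200,200])

```text
clock: 37.95
eef_pos: [0.6422, 0.1961, 0.087]
eef_rot: [-0.689, -0.026, 0.036, 0.723]
contact_force: [-1.2, 0.1, -6.2]
gripper_width: 0.401
```

```bash
python3 p.py .635 .196 .053 1.686; python3 look.py pics/w19.png .0408 .635 .196
```

```text
pos [0.6422 0.1961 0.087 ] jaw 1.658 tooly [-0.016  0.047 -0.999] shift mm [-6.8 34.  -1.1] spin -0.028 F [-1.2  0.1 -6.2] w 0.401 j [-0.19  0.97 -0.29  1.52  0.29  0.69  1.07] t 37.95
```

View pics/w19.png

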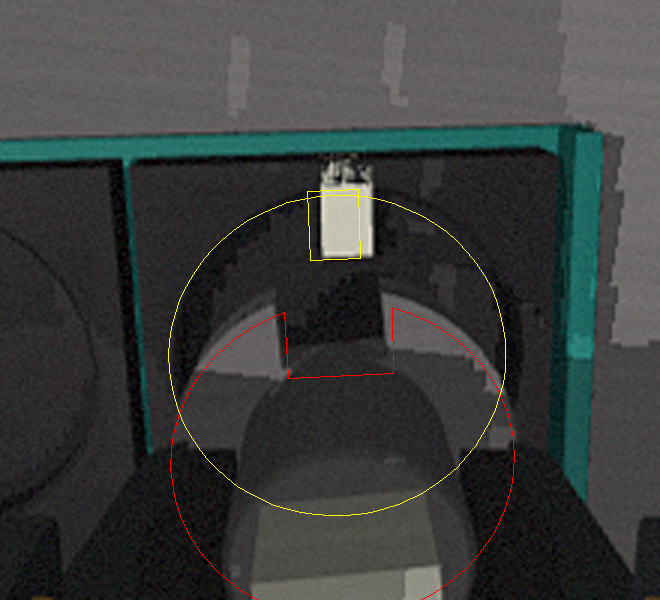

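The notch is about 0.07 high in yaw and the key is 1.8 mm further to +y. I'll correct.

Call:
drive_tool([
  [-6,0,0],
  [-1,5,0],
  [0,6,0],
  [0,0,0],
], spin=[0.03,0.04,0,0], fingers=[200,200,200,200])

```text
clock: 38.33
eef_pos: [0.6361, 0.1962, 0.0767]
eef_rot: [-0.69, -0.0, 0.01, 0.724]
contact_force: [-0.3, -0.1, -6.2]
gripper_width: 0.397
```

```bash
python3 p.py .6345 .197 .053 1.588; python3 look.py pics/w20.png .0408 .6345 .1975
```

```text
pos [0.6361 0.1962 0.0767] jaw 1.585 tooly [-0.014  0.048 -0.999] shift mm [-1.3 23.7 -0.3] spin -0.003 F [-0.3 -0.1 -6.2] w 0.397 j [-0.21  0.97 -0.26  1.55  0.28  0.65  1.01] t 38.33
```

View pics/w20.png

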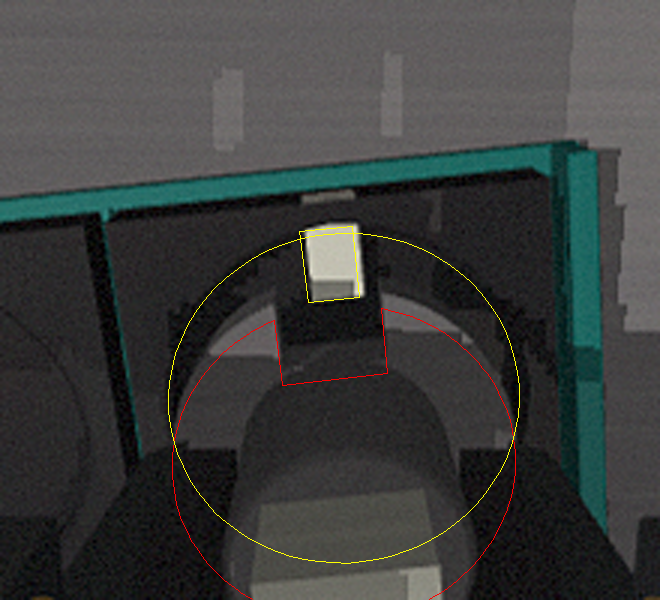

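Notch and key are now aligned. Lowering.

Call:
drive_tool([
  [-1,6,0],
  [0,6,0],
  [0,5,0],
  [0,3,0],
  [0,0,0],
], spin=[0,0,0,0,0], fingers=[200,200,200,200,200])

```text
clock: 38.8
eef_pos: [0.6366, 0.1976, 0.0564]
eef_rot: [-0.689, -0.002, 0.009, 0.724]
contact_force: [0.0, 0.1, -6.2]
gripper_width: 0.405
```

```bash
python3 p.py .6345 .197 .053 1.588; python3 look.py pics/w21.png .0408 .6345 .1975
```

```text
pos [0.6366 0.1976 0.0564] jaw 1.587 tooly [-0.01   0.049 -0.999] shift mm [-2.1  3.4 -0.8] spin -0.001 F [ 0.   0.1 -6.2] w 0.405 j [-0.22  1.   -0.25  1.55  0.29  0.62  1.  ] t 38.8
```

View pics/w21.png

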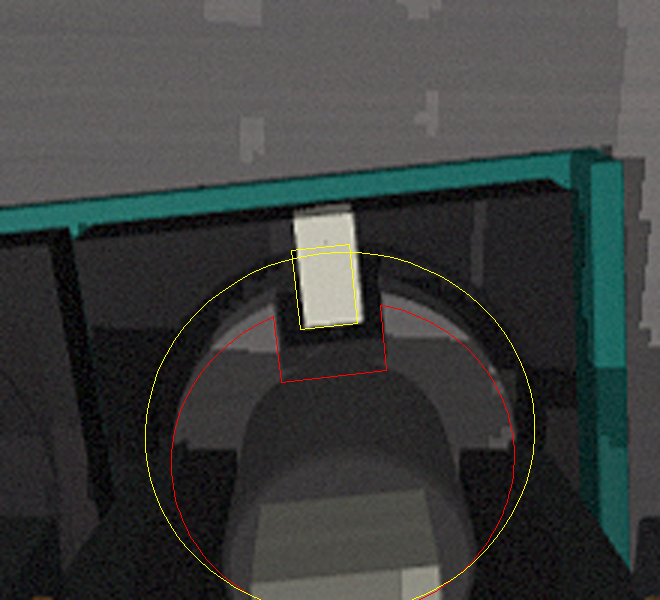

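Call:
drive_tool([
  [-1,3,0],
  [0,2,0],
  [0,1,0],
], spin=[0,0,0], fingers=[200,200,200])

```text
clock: 39.1
eef_pos: [0.6366, 0.1982, 0.0535]
eef_rot: [-0.689, -0.003, 0.008, 0.724]
contact_force: [-2.8, 0.1, 1.1]
gripper_width: 0.402
```

```bash
python3 p.py .6345 .197 .053 1.588
```

```text
pos [0.6366 0.1982 0.0535] jaw 1.586 tooly [-0.008  0.049 -0.999] shift mm [-2.1  0.4 -1.1] spin -0.002 F [-2.8  0.1  1.1] w 0.402 j [-0.22  1.   -0.25  1.55  0.29  0.61  1.  ] t 39.1
```

Weight is off at z 0.0535 against 0.0528 expected. One more small push, then release and rise.

Call:
drive_tool([
  [0,2,0],
  [0,0,0],
  [0,0,0],
  [0,0,0],
  [0,0,0],
], spin=[0,0,0,0,0], fingers=[200,130,110,100,100])

```text
clock: 39.52
eef_pos: [0.6398, 0.2004, 0.0567]
eef_rot: [-0.688, -0.006, 0.005, 0.726]
contact_force: [0.1, -0.3, -1.0]
gripper_width: 0.606
```

Call:
drive_tool([
  [0,-8,0],
  [0,-12,0],
  [0,-12,0],
  [0,-14,0],
  [0,-14,0],
  [0,-14,0],
  [0,-14,0],
  [0,-8,0],
  [0,0,0],
], spin=[0,0,0,0,0,0,0,0,0], fingers=[100,100,100,100,100,100,100,80,80])

```text
clock: 40.27
eef_pos: [0.642, 0.1953, 0.1658]
eef_rot: [-0.687, -0.008, 0.003, 0.727]
contact_force: [-0.4, -0.3, -0.2]
gripper_width: 0.684
```

```bash
python3 p.py .484 .052 .15 .93; python3 - <<'E'
from rig import arm
import cv2,pickle
d=arm.snapshot("wrist");cv2.imwrite("pics/w22.png",d["img"])
E
```

```text
pos [0.642  0.1953 0.1658] jaw 1.587 tooly [ 0.008  0.056 -0.998] shift mm [-160.3    6.5 -141.5] spin 0.657 F [-0.4 -0.3 -0.2] w 0.684 j [-0.19  0.85 -0.3   1.51  0.24  0.79  1.03] t 40.27
```

View pics/w22.png

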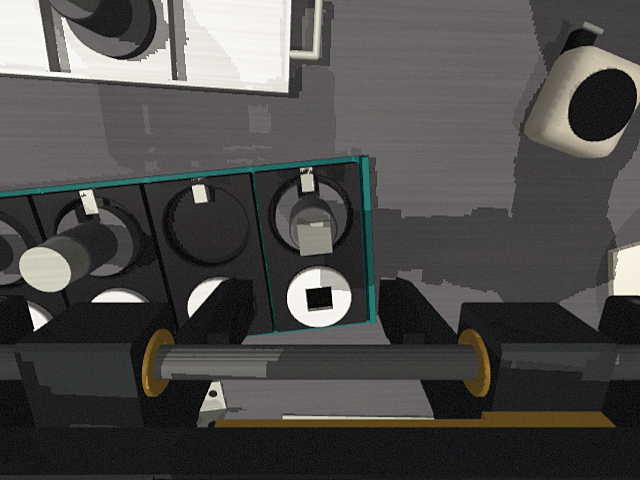

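Square is seated at (313,215). I'll go to the oblong, using a fast sideways move to shed the tilt.

Call:
drive_tool([
  [-22,0,-22],
  [-25,0,-25],
  [-25,0,-25],
  [-20,0,-22],
  [0,0,0],
], spin=[0,0,0,0,0], fingers=[80,80,80,80,80])

```text
clock: 40.73
eef_pos: [0.5462, 0.0989, 0.1563]
eef_rot: [-0.686, -0.009, 0.005, 0.727]
contact_force: [-0.5, -1.4, 0.9]
gripper_width: 0.681
```

```bash
python3 p.py .484 .052 .15 .93
```

```text
pos [0.5462 0.0989 0.1563] jaw 1.59 tooly [ 0.005  0.058 -0.998] shift mm [-63.1   3.2 -46. ] spin 0.66 F [-0.5 -1.4  0.9] w 0.681 j [-0.05  0.74 -0.3   1.88  0.28  0.54  1.07] t 40.73
```

Call:
drive_tool([
  [-12,0,-35],
  [-12,0,-35],
  [-12,0,-35],
], spin=[0,0,0], fingers=[80,80,80])

```text
clock: 40.98
eef_pos: [0.5142, 0.0037, 0.1495]
eef_rot: [-0.683, -0.015, 0.008, 0.73]
contact_force: [1.5, -0.8, 0.2]
gripper_width: 0.689
```

```bash
python3 p.py .484 .052 .15 .93
```

```text
pos [0.5142 0.0037 0.1495] jaw 1.604 tooly [ 0.008  0.067 -0.998] shift mm [-28.6   2.5  49.2] spin 0.674 F [ 1.5 -0.8  0.2] w 0.689 j [ 0.14  0.72 -0.32  1.99  0.33  0.46  1.21] t 40.98
```

Call:
drive_tool([
  [-3,0,5],
  [-3,0,7],
  [-3,0,7],
  [-3,0,7],
  [-3,0,7],
  [0,0,7],
  [0,0,7],
], spin=[0,0,0,0,0,0,0], fingers=[80,80,80,80,80,80,80])

```text
clock: 41.57
eef_pos: [0.494, 0.0456, 0.1498]
eef_rot: [-0.685, -0.008, 0.007, 0.728]
contact_force: [0.9, -0.2, 0.5]
gripper_width: 0.69
```

```bash
python3 p.py .484 .052 .15 .93
```

```text
pos [0.494  0.0456 0.1498] jaw 1.592 tooly [ 0.001  0.061 -0.998] shift mm [-9.8  0.2  6.6] spin 0.662 F [ 0.9 -0.2  0.5] w 0.69 j [ 0.03  0.7  -0.29  2.05  0.31  0.42  1.12] t 41.57
```

Call:
drive_tool([
  [30,0,-10],
  [35,0,-15],
  [35,0,-15],
  [10,0,-5],
  [0,0,0],
], spin=[0,0,0,0,0], fingers=[80,80,80,80,80])

```text
clock: 41.98
eef_pos: [0.6075, 0.0155, 0.1476]
eef_rot: [-0.684, -0.014, 0.014, 0.73]
contact_force: [0.1, -1.1, -1.2]
gripper_width: 0.691
```

```bash
python3 p.py .484 .052 .16 .93
```

```text
pos [0.6075 0.0155 0.1476] jaw 1.611 tooly [-0.002  0.065 -0.998] shift mm [-122.    -9.8   42.1] spin 0.681 F [ 0.1 -1.1 -1.2] w 0.691 j [ 0.12  0.82 -0.34  1.7   0.3   0.67  1.26] t 41.98
```

Call:
drive_tool([
  [-7,-1,3],
  [-7,-1,3],
  [-7,-1,3],
  [-7,-1,3],
  [-7,-1,3],
  [-7,-1,3],
  [-7,-1,3],
  [-7,-1,3],
  [-7,-1,3],
  [-7,-1,3],
], spin=[0,0,0,0,0,0,0,0,0,0], fingers=[80,80,80,80,80,80,80,80,80,80])

```text
clock: 42.82
eef_pos: [0.5144, 0.054, 0.1623]
eef_rot: [-0.683, -0.015, 0.025, 0.73]
contact_force: [-0.1, -0.3, -0.0]
gripper_width: 0.686
```

```bash
python3 p.py .484 .052 .16 .93
```

```text
pos [0.5144 0.054  0.1623] jaw 1.627 tooly [-0.017  0.066 -0.998] shift mm [-30.4   2.7  -0.5] spin 0.697 F [-0.1 -0.3 -0. ] w 0.686 j [ 0.05  0.71 -0.34  1.96  0.3   0.52  1.16] t 42.82
```

Call:
drive_tool([
  [0,0,30],
  [0,0,35],
  [0,0,35],
  [0,0,10],
], spin=[0,0,0,0], fingers=[80,80,80,80])

```text
clock: 43.15
eef_pos: [0.4964, 0.1648, 0.1711]
eef_rot: [-0.685, -0.011, 0.028, 0.728]
contact_force: [-0.2, 0.2, 0.4]
gripper_width: 0.687
```

```bash
python3 p.py .484 .052 .16 .93
```

```text
pos [0.4964 0.1648 0.1711] jaw 1.625 tooly [-0.026  0.061 -0.998] shift mm [ -18.4    4.4 -112.4] spin 0.695 F [-0.2  0.2  0.4] w 0.687 j [-0.18  0.7  -0.31  1.94  0.26  0.54  0.98] t 43.15
```

Call:
drive_tool([
  [0,0,-7],
  [0,0,-8],
  [0,0,-8],
  [0,0,-8],
  [0,0,-8],
  [0,0,-8],
  [0,0,-8],
  [0,0,-8],
  [0,0,-8],
  [0,0,-8],
  [0,0,-8],
], spin=[0,0,0,0,0,0,0,0,0,0,0], fingers=[80,80,80,80,80,80,80,80,80,80,80])

```text
clock: 44.07
eef_pos: [0.4955, 0.0644, 0.1656]
eef_rot: [-0.686, -0.009, 0.03, 0.727]
contact_force: [0.2, 0.0, 0.9]
gripper_width: 0.684
```

```bash
python3 p.py .484 .052 .16 .93
```

```text
pos [0.4955 0.0644 0.1656] jaw 1.624 tooly [-0.031  0.056 -0.998] shift mm [-12.    5.2 -12.1] spin 0.694 F [0.2 0.  0.9] w 0.684 j [ 0.02  0.69 -0.33  2.    0.29  0.52  1.13] t 44.07
```

The tilt is acceptable relative to the coming rotation, so I'll proceed to pick the oblong.

Call:
drive_tool([
  [0,0,0],
  [0,0,0],
  [0,0,0],
  [0,0,0],
  [0,0,0],
  [0,0,0],
  [0,0,0],
  [0,0,0],
  [0,0,0],
], spin=[0.1,0.1,0.1,0.1,0.1,0.1,0.1,0.02,0], fingers=[80,80,80,80,80,80,80,80,80])

```text
clock: 44.82
eef_pos: [0.4962, 0.0572, 0.1648]
eef_rot: [-0.649, 0.261, -0.227, 0.678]
contact_force: [-0.5, 0.1, 0.4]
gripper_width: 0.684
```

```bash
python3 p.py .4835 .053 .15 .89;  python3 - <<'E'
from ov import *
from rig import arm
d=arm.snapshot("wrist");pickle.dump(d,open("w23.pkl","wb"))
ov("w23.pkl",[(.4835,.053,-.7)],(140,60,500,330),2.2,"pics/w23.png")
E
```

```text
pos [0.4962 0.0572 0.1648] jaw 0.866 tooly [-0.031  0.055 -0.998] shift mm [ -6.   15.  -11.8] spin -0.024 F [-0.5  0.1  0.4] w 0.684 j [-0.09  0.68 -0.12  2.    0.03  0.48  0.65] t 44.82
```

View pics/w23.png

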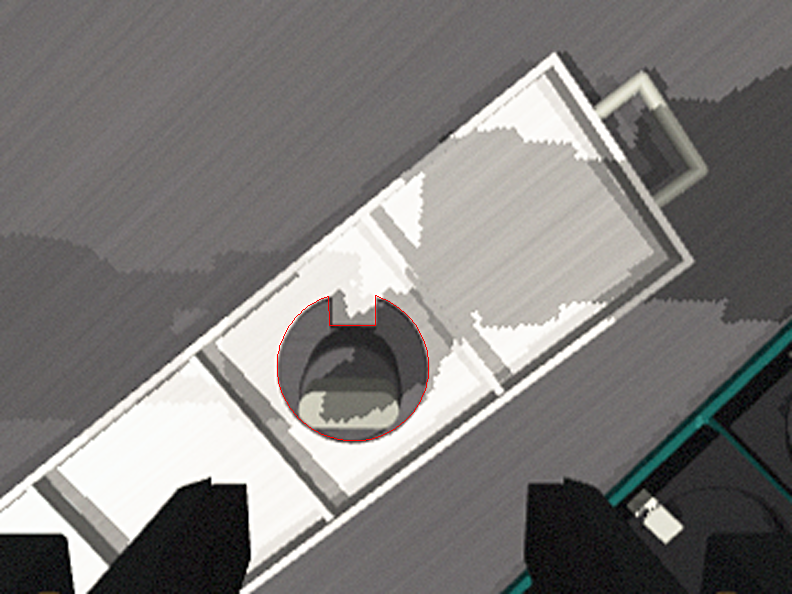

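The OB overlay is exact: (0.4835, 0.053), yaw -0.70.

```bash
python3 p.py .4835 .053 .043 .87
```

```text
pos [0.4962 0.0572 0.1648] jaw 0.867 tooly [-0.031  0.055 -0.998] shift mm [  0.4 121.7 -14.1] spin -0.003 F [ 0.8 -0.4 -0.8] w 0.688 j [-0.09  0.68 -0.12  2.    0.03  0.48  0.65] t 44.87
```

Call:
drive_tool([
  [-6,0,-7],
  [0,0,-6],
  [0,12,-1],
  [0,14,-1],
  [0,14,-1],
  [0,14,-1],
  [0,14,0],
  [0,10,0],
  [0,0,0],
], spin=[0,0,0,0,0,0,0,0,0], fingers=[80,80,80,80,80,80,80,80,80])

```text
clock: 45.62
eef_pos: [0.4801, 0.0497, 0.0849]
eef_rot: [-0.649, 0.254, -0.223, 0.682]
contact_force: [0.1, -0.7, -0.1]
gripper_width: 0.685
```

```bash
python3 p.py .4835 .053 .043 .87
```

```text
pos [0.4801 0.0497 0.0849] jaw 0.883 tooly [-0.025  0.058 -0.998] shift mm [ 2.9 41.9  3.4] spin 0.013 F [ 0.1 -0.7 -0.1] w 0.685 j [-0.09  0.82 -0.11  2.1   0.06  0.25  0.66] t 45.62
```

Call:
drive_tool([
  [1,6,1],
  [1,12,1],
  [0,12,0],
  [0,6,0],
  [0,0,0],
], spin=[0,0,0,0,0], fingers=[80,80,80,80,80])

```text
clock: 46.03
eef_pos: [0.4843, 0.0516, 0.0471]
eef_rot: [-0.648, 0.252, -0.223, 0.683]
contact_force: [-0.4, 0.6, 0.1]
gripper_width: 0.683
```

```bash
python3 p.py .4835 .053 .043 .87; python3 - <<'E'
from ov import *
from rig import arm
d=arm.snapshot("wrist");cv2.imwrite("pics/w24.png",cv2.resize(d["img"][130:420,140:500],None,fx=2,fy=2))
E
```

```text
pos [0.4843 0.0516 0.0471] jaw 0.885 tooly [-0.022  0.059 -0.998] shift mm [-1.2  4.2  0.5] spin 0.015 F [-0.4  0.6  0.1] w 0.683 j [-0.1   0.89 -0.09  2.1   0.07  0.17  0.66] t 46.03
```

View pics/w24.png

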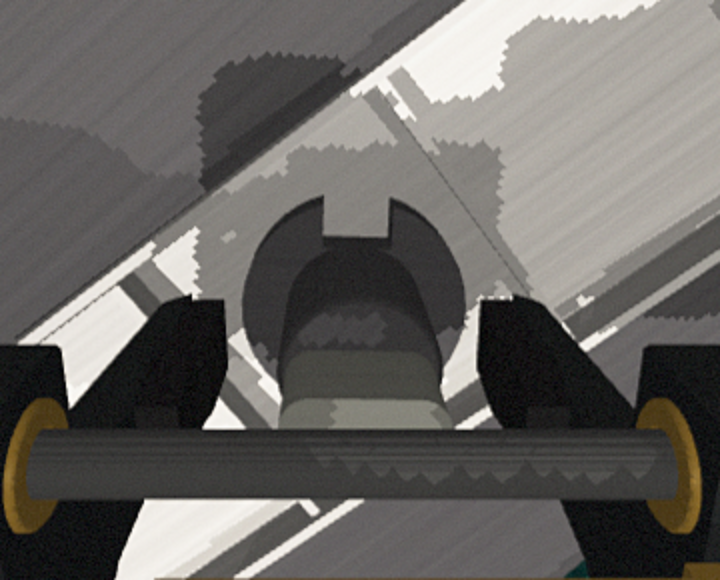

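The punch is centred, with its notch (357,215) square to the jaws. I'll grip and lift.

Call:
drive_tool([
  [-1,4,0],
  [0,0,0],
  [0,0,0],
  [0,0,0],
  [0,0,0],
  [0,0,0],
  [0,0,0],
  [0,0,0],
], spin=[0,0,0,0,0,0,0,0], fingers=[80,200,200,200,200,200,200,200])

```text
clock: 46.75
eef_pos: [0.4847, 0.053, 0.0447]
eef_rot: [-0.648, 0.25, -0.224, 0.684]
contact_force: [0.4, 0.2, -2.7]
gripper_width: 0.398
```

```bash
python3 p.py .4835 .053 .043 .87
```

```text
pos [0.4847 0.053  0.0447] jaw 0.885 tooly [-0.018  0.06  -0.998] shift mm [-0.9  1.7 -0.8] spin 0.015 F [ 0.4  0.2 -2.7] w 0.398 j [-0.11  0.9  -0.09  2.1   0.07  0.16  0.65] t 46.75
```

Call:
drive_tool([
  [0,-8,0],
  [0,-14,0],
  [0,-14,0],
  [0,-14,0],
  [0,-14,0],
  [0,-14,0],
  [0,-14,0],
  [0,-12,0],
  [0,-8,0],
  [0,0,0],
], spin=[0,0,0,0,0,0,0,0,0,0], fingers=[200,200,200,200,200,200,200,200,200,200])

```text
clock: 47.58
eef_pos: [0.4798, 0.0431, 0.161]
eef_rot: [-0.651, 0.256, -0.22, 0.68]
contact_force: [0.1, -0.2, -7.1]
gripper_width: 0.405
```

```bash
python3 p.py .645 .109 .16 1.686
```

```text
pos [0.4798 0.0431 0.161 ] jaw 0.884 tooly [-0.034  0.055 -0.998] shift mm [ 86.1  -1.  155.6] spin -0.802 F [ 0.1 -0.2 -7.1] w 0.405 j [-0.06  0.67 -0.13  2.05  0.05  0.45  0.67] t 47.58
```

Call:
drive_tool([
  [3,0,5],
  [4,0,8],
  [4,0,8],
  [4,0,8],
  [4,0,8],
  [4,0,8],
  [4,0,8],
  [4,0,8],
  [4,0,8],
  [4,0,8],
  [4,0,8],
  [4,0,8],
  [4,0,8],
  [4,0,8],
  [4,0,8],
], spin=[0,0,0,0,0,0,0,0,0,0,0,0,0,0,0], fingers=[200,200,200,200,200,200,200,200,200,200,200,200,200,200,200])

```text
clock: 48.83
eef_pos: [0.6062, 0.1052, 0.1442]
eef_rot: [-0.654, 0.261, -0.211, 0.678]
contact_force: [-0.6, -0.0, -5.9]
gripper_width: 0.396
```

Call:
drive_tool([
  [0,0,0],
  [0,0,0],
  [0,0,0],
  [0,0,0],
  [0,0,0],
  [0,0,0],
  [0,0,0],
  [0,0,0],
  [0,0,0],
  [0,0,0],
  [0,0,0],
], spin=[-0.08,-0.08,-0.08,-0.08,-0.08,-0.08,-0.08,-0.08,-0.08,-0.05,0], fingers=[200,200,200,200,200,200,200,200,200,200,200])

```text
clock: 49.75
eef_pos: [0.6098, 0.1126, 0.1275]
eef_rot: [-0.685, -0.023, 0.07, 0.725]
contact_force: [0.2, -0.3, -6.9]
gripper_width: 0.397
```

```bash
python3 p.py .645 .109 .12 1.686
```

```text
pos [0.6098 0.1126 0.1275] jaw 1.701 tooly [-0.07   0.053 -0.996] shift mm [34.8  4.8 -8.6] spin 0.015 F [ 0.2 -0.3 -6.9] w 0.397 j [-0.04  0.88 -0.34  1.62  0.28  0.75  1.22] t 49.75
```

Tilt is near the value that keeps the punch upright. I'll creep in and look.

Call:
drive_tool([
  [6,0,-1],
  [7,0,-2],
  [7,0,-2],
  [7,0,-2],
  [5,0,-1],
  [1,8,0],
  [1,10,0],
  [1,10,0],
  [0,6,0],
  [0,0,0],
], spin=[0,0,0,0,0,0,0,0,0,0], fingers=[200,200,200,200,200,200,200,200,200,200])

```text
clock: 50.58
eef_pos: [0.6467, 0.1113, 0.0817]
eef_rot: [-0.685, -0.018, 0.069, 0.725]
contact_force: [-0.4, -0.1, -7.1]
gripper_width: 0.401
```

```bash
python3 p.py .645 .109 .054 1.686;python3 look.py pics/w25.png .0417 .6445 .109
```

```text
pos [0.6467 0.1113 0.0817] jaw 1.692 tooly [-0.075  0.051 -0.996] shift mm [-0.1 27.6 -3.8] spin 0.006 F [-0.4 -0.1 -7.1] w 0.401 j [-0.04  0.98 -0.33  1.5   0.3   0.76  1.23] t 50.58
```

View pics/w25.png

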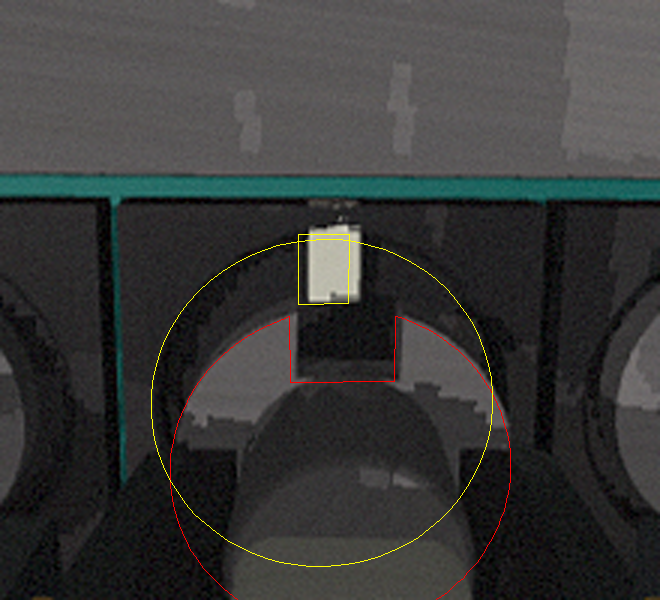

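Call:
drive_tool([
  [0,6,-1],
  [0,6,-1],
  [0,5,-1],
  [0,3,0],
  [0,0,0],
], spin=[0,0,0,0,0], fingers=[200,200,200,200,200])

```text
clock: 51.05
eef_pos: [0.6453, 0.1095, 0.0605]
eef_rot: [-0.685, -0.018, 0.069, 0.725]
contact_force: [0.9, -0.2, -7.0]
gripper_width: 0.405
```

```bash
python3 p.py .645 .1105 .054 1.686;python3 look.py pics/w26.png .0417 .6445 .1105
```

```text
pos [0.6453 0.1095 0.0605] jaw 1.692 tooly [-0.075  0.051 -0.996] shift mm [0.3 6.5 0.7] spin 0.006 F [ 0.9 -0.2 -7. ] w 0.405 j [-0.05  1.01 -0.32  1.51  0.31  0.73  1.23] t 51.05
```

View pics/w26.png

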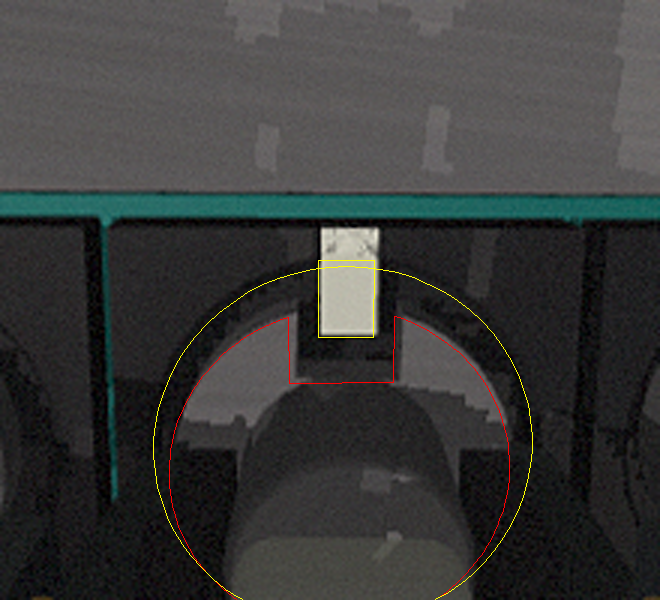

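The key (348,285) is centred in the notch. I'll finish lowering.

Call:
drive_tool([
  [0,4,0],
  [0,3,0],
  [0,2,0],
], spin=[0,0,0], fingers=[200,200,200])

```text
clock: 51.35
eef_pos: [0.6456, 0.1102, 0.0541]
eef_rot: [-0.685, -0.019, 0.068, 0.725]
contact_force: [-5.6, -1.3, 17.8]
gripper_width: 0.403
```

```bash
python3 p.py .645 .1105 .054 1.686
```

```text
pos [0.6456 0.1102 0.0541] jaw 1.692 tooly [-0.073  0.051 -0.996] shift mm [-0.6  0.1  0.4] spin 0.006 F [-5.6 -1.3 17.8] w 0.403 j [-0.05  1.02 -0.31  1.52  0.31  0.71  1.23] t 51.35
```

Call:
drive_tool([
  [0,0,0],
  [0,0,0],
  [0,0,0],
  [0,0,0],
  [-1,-8,0],
  [-1,-12,1],
  [-1,-12,1],
  [-1,-14,1],
  [-1,-14,1],
  [0,-14,0],
  [0,-14,0],
  [0,-14,0],
  [0,-14,0],
  [0,-14,0],
], spin=[0,0,0,0,0,0,0,0,0,0,0,0,0,0], fingers=[130,110,100,100,100,100,100,100,100,100,100,100,100,100])

```text
clock: 52.52
eef_pos: [0.6524, 0.1091, 0.2046]
eef_rot: [-0.684, -0.024, 0.063, 0.726]
contact_force: [1.1, -0.3, -0.2]
gripper_width: 0.608
```

Call:
drive_tool([
  [-10,-10,10],
  [-15,-10,20],
  [-15,-10,20],
  [-15,-5,20],
  [-15,0,20],
  [-15,0,20],
  [-15,0,20],
  [-15,0,20],
  [-15,0,20],
  [-5,0,10],
  [0,0,0],
], spin=[0,0,0,0,0,0,0,0,0,0,0], fingers=[100,100,100,100,100,100,100,100,100,100,100])

```text
clock: 53.43
eef_pos: [0.497, 0.2752, 0.2813]
eef_rot: [-0.682, -0.033, 0.051, 0.729]
contact_force: [-0.8, -0.3, -0.3]
gripper_width: 0.608
```

```bash
python3 p.py .645 .1105 .054 1.686; python3 - <<'E'
from rig import arm
from ov import *
d=arm.snapshot("wrist");cv2.imwrite("pics/w27.png",d["img"]);pickle.dump(d,open("w27.pkl","wb"))
d=arm.snapshot("top");cv2.imwrite("pics/t27.png",d["img"]);pickle.dump(d,open("t27.pkl","wb"))
d=arm.snapshot("scene");cv2.imwrite("pics/s27.png",cv2.resize(d["img"][210:390,170:410],None,fx=3.3,fy=3.3,interpolation=cv2.INTER_CUBIC));pickle.dump(d,open("s27.pkl","wb"))
E
```

```text
pos [0.497  0.2752 0.2813] jaw 1.69 tooly [-0.03   0.065 -0.997] shift mm [ 132.1  211.7 -196.1] spin 0.004 F [-0.8 -0.3 -0.3] w 0.608 j [-0.32  0.59 -0.39  1.7   0.19  0.87  0.93] t 53.43
```

View pics/t27.png

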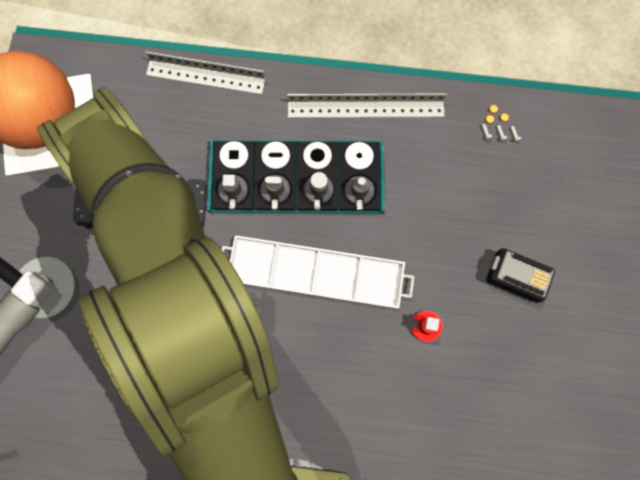

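View pics/s27.png

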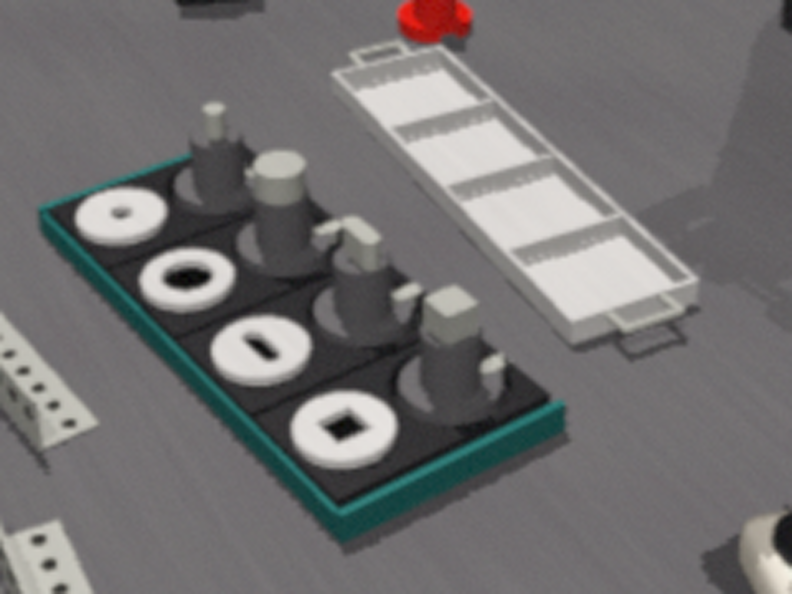

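View pics/w27.png

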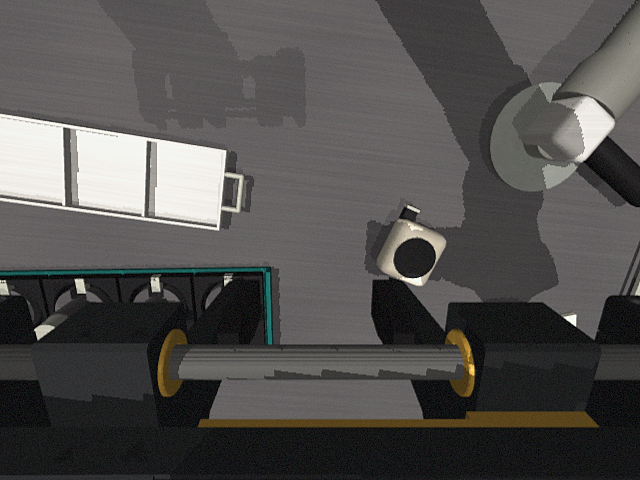

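All four punches stand upright in the matching pockets: top-view tips at (229,181), (273,185), (319,181) and (361,183). The tray is empty and the bystanders haven't moved. I'll check tip heights by depth before handing in.

```bash
python3 - <<'E'
from ov import *
d=pickle.load(open("t27.pkl","rb"));R,t=np.array(d["R"]),np.array(d["t"])
big=cv2.resize(d["img"][135:215,205:390],None,fx=4.2,fy=4.2,interpolation=cv2.INTER_CUBIC);cv2.imwrite("pics/t27b.png",big)
for n,u,v in [("SQ",229,181),("OB",273,185),("LR",319,180),("SR",361,182),("die",226,150),("tape",121,220),("batt",522,275)]:
    z=np.median(d["range_z"][v-1:v+2,u-1:u+2]);c=np.array([(u-d["cx"])/d["fx"]*z,(v-d["cy"])/d["fy"]*z,z])
    print(n,(R.T@(c-t)).round(4))
d=pickle.load(open("s27.pkl","rb"));R,t=np.array(d["R"]),np.array(d["t"])
for n,x,y in [("SR",214,108),("LR",278,163),("OB",360,240),("SQ",451,300)]:
    u,v=int(170+x/3.3),int(210+y/3.3)
    z=np.median(d["range_z"][v-1:v+2,u-1:u+2]);c=np.array([(u-d["cx"])/d["fx"]*z,(v-d["cy"])/d["fy"]*z,z])
    print(n,(R.T@(c-t)).round(4))
E
```

```text
SQ [0.6344 0.1953 0.0825]
OB [0.6409 0.109  0.0671]
LR [0.6568 0.0178 0.0829]
SR [ 0.6624 -0.0656  0.0824]
die [0.7172 0.2211 0.0297]
tape [0.3807 0.1372 0.7919]
batt [ 0.5181 -0.4021  0.0509]
SR [ 0.6625 -0.0681  0.0804]
LR [0.6554 0.0185 0.0813]
OB [0.6496 0.119  0.0812]
SQ [0.6341 0.1971 0.0819]
```

View pics/t27b.png

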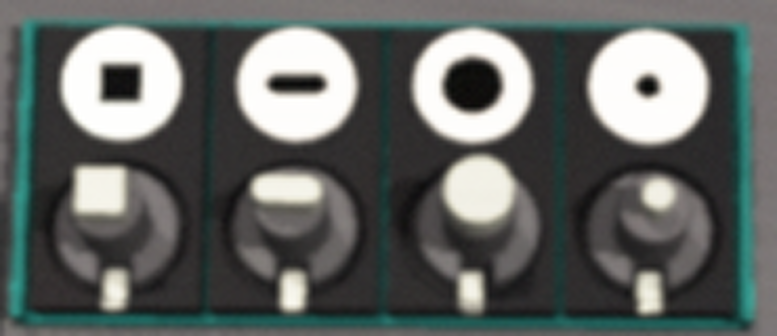

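Tips sit at z ≈ 0.082 m, which is the seated height; the low oblong reading in the top view fell on the tip's edge. Handing in.

```bash
python3 -c "
from rig import arm
print(arm.job_done())"
```

```text
the job is handed in; nothing more can be done
None
```

All four punches are in the pockets that match their dies: large round, small round, square and oblong. Each stands tip up with its notch over the key, and I handed the job in at about 53.6 s of the 96 s.

**Last checks:**
- **Seating:** tip heights from the depth images are 80–83 mm, against 82 mm for fully seated.
- **Disagreement:** one top-view reading on the oblong gave 67 mm. I took it as falling on the tip's edge, since the scene camera read 81 mm there.
- **Camera views:** the images show every key inside its notch, the tray empty, and the gripper raised and clear of everything.
- **Bystanders:** the battery pack read the same position as at the start. The tape measure looked untouched in the wrist view, but the arm hid it from the top camera, so I have no depth reading for it at the end.

**Less than ideal:** the tool drifted up to about 5° off vertical during fast moves. I worked most of that back before each placement, so I estimate the last two punches (square and oblong) were set down about 1.5° off vertical and came upright on release. Each was lowered until it touched the pocket floor, and the highest contact force I read was about 20 N.

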